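# Zero the bench comparator on the master, then gauge the brass spacer

## Task

Seat the steel master block in the comparator, between the spring-loaded spindle and the anvil, let go of it and press the red zero key fully down. Then stand the master back on the bench, well clear of the comparator, and leave the brass spacer seated in its place. Push the spindle in gently by feel, never more than about 8 mm, and do not disturb the things lying around.

Things in the scene. Friction and masses are not known exactly. Their poses are not given: they have to be found in the camera images.
- comparator: Bench comparator, fixed. Origin: underside of its grey base (80 mm in x, y -80 to +136 mm); gauging axis = its y. A dark steel carriage on it carries bed, anvil and, at the +y end, a grey head (65 mm high) with the sprung spindle. The carriage is locked anywhere within +-14 mm along y; where is NOT reported, so feel for it. The three _mid points are on the base and hold for the mid position.
- nest_mid (a point): middle of the bed top (bed 40 mm wide in x, 26 mm above the bench, no side walls) with the carriage in mid position. A seated block stands here with its length along y, centre 25 mm above, within 14 mm in y, touching the anvil
- anvil_mid (a point): top edge of the anvil's face with the carriage in mid position: a low steel block, 12 mm thick, at the -y end of the bed, 18 mm above it; the face looks to +y, to the spindle. To load, hold a block with its underside 21 mm over the bed (just above the anvil), push it to +y on the spindle, then lower it behind the anvil face, still pushing, and let go
- spindle_mid (a point): brass spindle tip (11 mm across, 28 mm above the bed) when free, carriage in mid position: 56 mm from the anvil face, 4 mm less than a block. It gives to +y against a spring: 1.5 N + 1.2 N per mm. Pushed in 5 to 8 mm (7.5 to 11 N) by a block, the block's other end clears the anvil face; over 12 N damages it. Once released, the spring slides the block back to the anvil
- zero_key_top (a point): centre of the top face of the round red zero key (diameter 20 mm) on the grey console at the +y end of the comparator; pressed straight down
- zero_key (a joint): travel of the zero key in m, 0 = up, 0.005 = fully down; spring return, 5 N when fully down; counts as pressed from 0.0035
- master_c (a point): centre of the master block: bright steel with a black band near the top, 26 x 60 x 50 mm (x, y, z; 60 mm is the gauged length, along its y), about 0.4 kg, standing loose on the bench; point half-way up, 25 mm above its underside; grasp across the 26 mm width
- part_c (a point): centre of the spacer to be gauged: brass, two dark round holes in its top, also 26 x 60 x 50 mm with its gauged length along y, about 0.36 kg, standing loose on the bench; point half-way up, 25 mm above its underside. Master and spacer may have changed places
- tape_measure: yellow tape measure 68 x 85 x 34 mm, bystander; origin under its centre
- belt_box: small brown carton 65 x 100 x 45 mm, bystander; origin under its centre
- marker: black and white felt marker, 134 mm long, 17 mm thick, lying, bystander; origin under its centre
Not all that is in view belongs to the job. What is shaped like the part that bears part_c but turquoise is not meant.

How it is judged:
On the way, in this order (a step that is already met when the one before it is completed fails the run):
1. the master block sits on the bed between spindle and anvil, upright and released (z of master_c in the frame of comparator between 0.048 and 0.054 m and x of master_c in the frame of comparator between -0.01 and 0.01 m and y of master_c in the frame of comparator between -0.021 and 0.021 m and angle between master_c's own z axis and vertical below 0.07 rad and angle between the y axis of master_c and the y axis of comparator, either way round below 0.17 rad and contact force between spindle_c0 and master above 3 N and contact force between the fingers and master below 0.2 N), for 0.2 s.
2. the zero key is fully pressed while the spindle bears on the released master (all of step 1 and value of joint zero_key above 0.0035 m), for 0.05 s.
3. the zero key is up again and the master block stands on the bench, clear of the comparator (value of joint zero_key below 0.0015 m and height (world z) of master_c below 0.03 m and angle between master_c's own z axis and vertical below 0.1 rad and horizontal distance between master_c and comparator above 0.1 m), for 0.1 s.
At the end, for the whole second after the job is handed in: Brass spacer flat on the comparator bed (height +-3 mm, x +-10 mm, y +-21 mm, upright within 4 deg, in line within 10 deg), spindle bearing on it with over 3 N; master upright on the bench over 100 mm from the comparator's origin; both at rest; zero key up (all of step 3 and z of part_c in the frame of comparator between 0.048 and 0.054 m and x of part_c in the frame of comparator between -0.01 and 0.01 m and y of part_c in the frame of comparator between -0.021 and 0.021 m and angle between part_c's own z axis and vertical below 0.07 rad and angle between the y axis of part_c and the y axis of comparator, either way round below 0.17 rad and contact force between spindle_c0 and part above 3 N and linear speed of each of part, master below 0.02 m/s); the robot touches nothing.
It fails at once if the spindle tip is loaded with more than 12 N (pushed in more than about 9 mm, which would damage the indicator) (contact force between spindle_c0 and anything else above 12 N).
It fails at once if the zero key is pressed while the spindle is not bearing on the master block (value of joint zero_key above 0.0035 m and contact force between spindle_c0 and master below 1 N).
It fails at once if the tape measure is moved more than 30 mm (distance of tape_measure from where it was at the start of the episode above 0.03 m).
It fails at once if the carton is moved more than 30 mm (distance of belt_box from where it was at the start of the episode above 0.03 m).
It fails at once if the marker is moved more than 30 mm (distance of marker from where it was at the start of the episode above 0.03 m).
It also fails if it takes over 72 s, if anything falls off the work surface, if the arm or the gripper's body presses on something with over 40 N, if the wrist force passes 120 N, or if a joint passes its speed limit or range.

## Robot

A 6-joint arm with a two-finger parallel gripper is mounted at the origin on a cart in front of the work surface, level with it; the furniture and walls round the work are solid. World frame = base frame: x ahead of the robot, y to its left, z up, the work surface at z = 0. Lengths are in m, angles in rad, forces in N, time in s.
With the tool pointing down it reaches from about 0.275 to 0.725 m from the base axis. Payload 15.9 kg.
Tool frame: the origin (TCP) lies at the very end of the fingers, on their centre line; the grasp point (between the pads) lies 19 mm behind it (r.tcp_to_grasp is the distance from the TCP to the grasp point, in m); z points along the fingers, y is the direction in which the jaws open and shut (so a half turn about z gives the same grasp; the last joint's range is limited). The gripper opens to 85 mm and grips with 20 to 120 N. Pads are 22 mm wide; open, the fingers measure 114 mm over their backs; the gripper's body (76 mm by 85 mm) begins 54 mm behind the grasp point. The pads swing forward as they close: fully open they stand 13 mm farther back than shut.
Start: joints at [1.24, 0.213, -0.034, 1.323, 0, 1.571], TCP at [0.162, 0.473, 0.2] pointing down, gripper open.
Joint ranges: [-2.98, 2.98], [-0.74, 1.72], [-1.14, 1.35], [-2.1, 2.04], [-1.57, 1.44], [-3.14, 3.14]. Speed limits (rad/s): [1.89, 1.89, 2.39, 2.57, 3.14, 3.14].

## Interface

Orientations are given as a unit quaternion [x, y, z, w].
In Python, from plant import r gives the robot as it stands.
- The arm moves only by the tool drive_tool, never from a script. Its arguments are lists of equal length, an entry for each row: "turn": the turn, a rotation vector about the tool's x, y, z in degrees, a list of three; "xyz": the shift along the tool's x, y, z in m, a list of three; "fingers": the finger opening in m, from 0 to 0.0854. In form: {"turn": [[rx, ry, rz], ...], "xyz": [[tx, ty, tz], ...], "fingers": [fingers, ...]}. A call has 1 to 10 rows; each row shifts and turns the pose as measured when the row begins, along the tool's axes as they then stand; what a row does not reach is not made up. A row lasts 1/8 s, in which the tool goes at most 62.5 mm and 10.7 degrees, less where a joint would pass 70% of its speed; a pose out of reach is approached as far as the arm can. A call with a gripper value outside its range is refused whole. The fingers move at their own pace and stop on an object; the grip force is fixed at half the most. Time passes only in rows, so rows that do not move let the fingers close. It gives the time, the measured TCP pose, the force and the opening at its end, in the units of the state.
- r.observe(): the state, without advancing time (a new reading comes with each control period).
- r.capture(name): name is "scene" or "side" or "wrist"; returns (picture, depth): 480x640x3 uint8, red, green, blue; 480x640 float32, m along the optical axis (not along the pixel's ray), 0 where there is no reading.
- r.camera_model(name): a dict with "fx", "fy", "cx", "cy" (pixels), "dist_coeffs" ([k1, k2, p1, p2, k3] as OpenCV has them; the pictures are not rectified), "cam_to_world" (4x4, takes a point from camera to world coordinates). Camera axes: x right, y up, looking along -z (the intrinsics and any distortion apply to the point x, -y, -z); pixel columns grow to the right and rows downward; lengths in m; the calibration is good to about 2 mm. A picture is of the moment at which its call begins: read the wrist's pose just before it. camera_model takes no time and is no camera call; for the wrist camera it gives the pose at the moment of the call.
- r.finish_job(): hands the job in, once; it reports no verdict.
Trained networks look in the newest picture that a camera, given by its name, has taken for a name from the list of things; names that differ only in an ending like _2 or _b are one class to them, and where a whole thing is asked for, a point or a joint stands for the part that bears it (a point fixed in the world has none). Each returns a list of dicts, best first, with "p" (0 to 1); they miss things now and then, are a little off and sometimes report something else, mostly with a low value. They report only what shows in the picture. A call takes as long as a camera call. They do not tell look-alikes from the thing itself.
- r.recognise(camera, target): "location" ([column, row] in pixels, amid what is visible of it).
The state is a dict: "clock": time; "qpos": joint angles; "joint_velocities": joint speeds; "tau": joint torques, N m; "tool_pos": TCP position; "tool_rot": TCP orientation; "ft_force": force on the tool from outside, world axes, zero at the start; "torque": the same for the moment, N m; "grip_width": finger opening in m.
Only numpy, scipy, OpenCV 4.12 (cv2) and the standard library are available. Lean on these libraries where they do the work, as an engineer would, in place of code of your own. Each camera call takes 0.05 s, during which the arm holds its last target. There are 200 camera calls.

## Working session

There is one attempt and no reset: what is moved stays moved. The work goes in short steps, Python scripts to look and compute and a tool call to move; the robot and the scene stay as the last step left them, time stands still between calls to the robot, and variables do not carry over. Pictures are saved under pics/ and viewed, about 8 in all and at most 12, crops included, and the job is handed in when it is done.

Besides the shell and the picture viewer there is one more tool, called after ">>>" as name(argument=value, ...) on one line, values as JSON. drive_tool: Moves the arm, as the interface text tells. Its arguments: {"type":"object","properties":{"turn":{"type":"array"},"xyz":{"type":"array"},"fingers":{"type":"array"}},"required":["turn","xyz","fingers"]}

```bash
mkdir -p pics
cat > h.py <<'E'
from plant import r
import numpy as np, cv2
def grab(n,f=None):
    m=r.camera_model(n); p,d=r.capture(n)
    if f: cv2.imwrite('pics/'+f,p[:,:,::-1])
    return m,p,d
def world(m,d,u,v,z=None):
    K=np.array([[m['fx'],0,m['cx']],[0,m['fy'],m['cy']],[0,0,1.]])
    pts=np.array([[u,v]],float).reshape(-1,1,2)
    x,y=cv2.undistortPoints(pts,K,np.array(m['dist_coeffs'],float))[0,0]
    T=np.array(m['cam_to_world']); ray=T[:3,:3]@np.array([x,-y,-1]); o=T[:3,3]
    if z is not None: return o+ray*(z-o[2])/ray[2]
    return o+ray*d[int(v),int(u)]
def cloud(m,d):
    K=np.array([[m['fx'],0,m['cx']],[0,m['fy'],m['cy']],[0,0,1.]])
    vv,uu=np.mgrid[:480,:640]
    p=cv2.undistortPoints(np.stack([uu,vv],-1).reshape(-1,1,2).astype(float),K,np.array(m['dist_coeffs'],float)).reshape(480,640,2)
    T=np.array(m['cam_to_world'])
    c=np.stack([p[...,0],-p[...,1],-np.ones((480,640))],-1)*d[...,None]
    w=c@T[:3,:3].T+T[:3,3]; w[d==0]=np.nan
    return w
E
python3 - <<'E'
from h import *
for n in('scene','side'):
    m,p,d=grab(n,n+'1.png'); np.savez('pics/'+n+'1.npz',p=p,d=d)
    print(n,np.round(np.array(m['cam_to_world'])[:3,3],3),m['fx'])
    for t in ('comparator','master_c','part_c','zero_key_top','tape_measure','belt_box','marker','nest_mid','anvil_mid','spindle_mid'):
        try: print(t,[(np.round(q['location']),round(q['p'],2),np.round(world(m,d,*q['location']),3)) for q in r.recognise(n,t)][:3])
        except Exception as e: print(t,e)
print(r.observe())
E
```

```text
scene [-0.012 -0.491  0.697] 444.34793443361633
comparator [(array([249., 240.]), 0.83, array([0.497, 0.047, 0.026]))]
master_c [(array([403., 311.]), 0.76, array([ 0.495, -0.329,  0.039]))]
part_c [(array([335., 300.]), 0.89, array([ 0.458, -0.205,  0.025])), (array([408., 354.]), 0.75, array([ 0.409, -0.379,  0.051])), (array([342., 265.]), 0.62, array([ 0.527, -0.176,  0.047]))]
zero_key_top []
tape_measure [(array([224., 289.]), 0.65, array([ 0.356, -0.008,  0.032]))]
belt_box [(array([461., 271.]), 0.56, array([ 0.641, -0.384,  0.047]))]
marker [(array([297., 333.]), 0.66, array([ 0.36 , -0.183,  0.014]))]
nest_mid [(array([252., 242.]), 0.71, array([0.496, 0.038, 0.026]))]
anvil_mid [(array([249., 243.]), 0.64, array([0.491, 0.041, 0.024]))]
spindle_mid [(array([250., 242.]), 0.7, array([0.494, 0.04 , 0.025]))]
side [ 0.352 -0.943  0.398] 492.0578344187658
comparator [(array([303., 226.]), 0.72, array([ 0.494, -0.023,  0.043]))]
master_c [(array([341., 306.]), 0.87, array([ 0.496, -0.352,  0.045]))]
part_c [(array([303., 275.]), 0.71, array([ 0.462, -0.224,  0.034])), (array([2
[... 605 characters left out ...]
494, 0.018, 0.025]))]
{'clock': 1.1, 'qpos': array([ 1.23997902e+00,  2.12911889e-01, -3.43773026e-02,  1.32349166e+00,
        5.46149635e-06,  1.57077345e+00]), 'joint_velocities': array([-0.00019417,  0.00057057, -0.00024998,  0.00097632,  0.00033257,
       -0.00058817]), 'tau': array([ 5.28785065e-03, -6.85958719e+01,  4.87327230e+01,  1.51081349e-03,
        3.58886246e-04,  1.97764842e-05]), 'tool_pos': array([0.16240647, 0.47288978, 0.20040891]), 'tool_rot': array([ 1.64644136e-01,  9.86353034e-01,  8.07992606e-06, -1.41963241e-06]), 'ft_force': array([ 0.8457692 , -0.71905942, -0.06883892]), 'torque': array([-0.02945711, -0.02750824, -0.01695107]), 'grip_width': 0.08542953288154122}
```

Run:
```python
import cv2
a=cv2.imread('pics/scene1.png')[170:400,170:520]
cv2.imwrite('pics/crop1.png',cv2.resize(a,None,fx=2.25,fy=2.25,interpolation=cv2.INTER_CUBIC))
```

```text
(no output)
```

View pics/crop1.png

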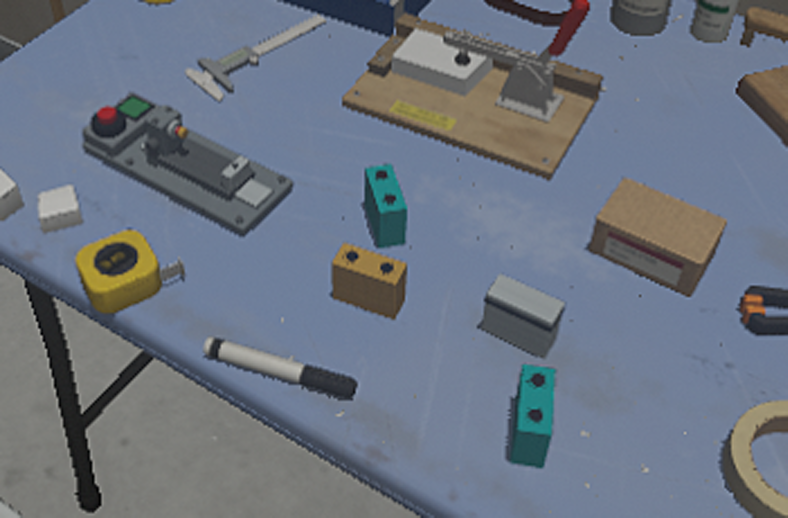

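View pics/side1.png

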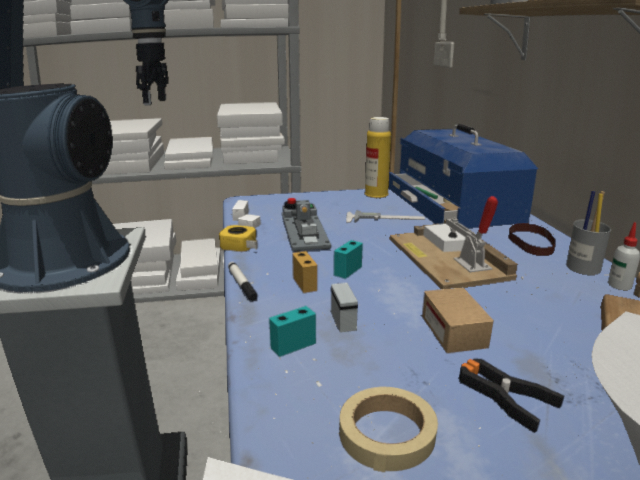

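Scene crop: steel master with a black band at full-image (402,310), brass spacer at (334,294). Look-alikes are the turquoise blocks at (341,261) and (406,354). The comparator is at (250,240) with the red key at (218,222), the tape is at (222,290), the marker at (297,333) and the carton at (461,271). The side view agrees. I choose (402,310) as master and (334,294) as spacer.

```bash
cat >> h.py <<'E'
def rect(pts):
    (c,s,a)=cv2.minAreaRect((pts[:,:2]*1000).astype(np.float32))
    if s[0]<s[1]: s=(s[1],s[0]); a+=90
    a=(a+90)%180-90
    return np.round(c,1),np.round(s,1),round(a,1)   # mm, (long,short), angle of long axis from +x
def blob(w,mask,lo,hi,seed,rad):
    k=mask&(w[...,2]>lo)&(w[...,2]<hi)&(np.hypot(w[...,0]-seed[0],w[...,1]-seed[1])<rad)
    n,l=cv2.connectedComponents(k.astype(np.uint8)); 
    if n<2:return np.zeros((0,3))
    b=1+np.argmax([np.sum(l==i) for i in range(1,n)]); return w[l==b]
E
python3 - <<'E'
from h import *
for n in('scene','side'):
    z=np.load(f'pics/{n}1.npz');m=r.camera_model(n);w=cloud(m,z['d']);p=z['p'].astype(int);T=np.ones((480,640),bool)
    for nm,s in (('master',(.495,-.335)),('part',(.458,-.21)),('tq1',(.41,-.38)),('tq2',(.53,-.18)),('box',(.64,-.39)),('tape',(.36,-.015)),):
        b=blob(w,T,.043 if nm!='tape' else .026,.056,s,.06); print(n,nm,len(b),*(rect(b)+(np.median(b[:,2]),) if len(b)>5 else []))
    b=blob(w,T,.006,.03,(.36,-.185),.09);print('marker',rect(b))
    b=blob(w,T,.006,.12,(.495,.04),.16);print('comp all',rect(b),np.percentile(b[:,2],[5,50,99]))
    red=(p[...,0]>130)&(p[...,1]<70)&(p[...,2]<70)
    b=blob(w,red,.02,.12,(.48,.13),.12);print('red',len(b),b.mean(0) if len(b) else '',b[:,2].max() if len(b) else '')
E
```

```text
scene master 428 [ 506.3 -323.4] [61.1 28.6] 89.9 0.05003948607691072
scene part 378 [ 467.6 -194.6] [60.2 27.9] -81.2 0.0498279327583902
scene tq1 474 [ 422.2 -373.8] [63.4 25.4] 21.7 0.04985749328455008
scene tq2 282 [ 551.  -159.6] [60.3 26.2] 46.4 0.04883677623112859
scene box 1117 [ 658.2 -383.4] [101.   67.8] 89.8 0.04536707829846942
scene tape 765 [361.2   4.1] [67.5 65.5] 67.9 0.03331490223845324
marker (array([ 360.4, -174.8]), array([133.1,  17.7]), -76.4)
comp all (array([504.7,  48.4]), array([218.2,  81.8]), 88.9) [0.01066208 0.02164637 0.06433692]
red 27 [0.49040312 0.1319498  0.05101489] 0.05288149626915439
side master 434 [ 506.1 -323. ] [62.6 26.7] -89.0 0.049279555214353676
side part 306 [ 467.6 -194.5] [62.4 25.8] -80.9 0.04918353234431891
side tq1 629 [ 422.7 -372.5] [60.2 28.9] 22.9 0.05016462308169978
side tq2 266 [ 552.2 -159.2] [57.7 28. ] 45.4 0.049237543934398664
side box 1576 [ 658.9 -383.7] [101.6  66.5] 88.5 0.04515946464778009
side tape 413 [361.6   1.9] [64.6 63.9] 60.7 0.03207214573712702
marker (array([ 361.8, -175.3]), array([135.5,  16.7]), -76.3)
comp all (array([505.9,  48. ]), array([220.1,  79.2]), 88.9) [0.01006297 0.02044277 0.06438387]
red 14 [0.49028616 0.1294948  0.05150898] 0.05273507208488498
```

```bash
cat >> h.py <<'E'
from scipy.spatial.transform import Rotation as Ro, Slerp
def tool(yaw): # tool x along world heading yaw deg, z down
    a=np.radians(yaw);x=np.array([np.cos(a),np.sin(a),0]);z=np.array([0,0,-1.]);return Ro.from_matrix(np.stack([x,np.cross(z,x),z],1))
def plan(goals):  # goals: (x,y,z,yaw,rows)
    s=r.observe();p=s['tool_pos'];R=Ro.from_quat(s['tool_rot'])
    T=[];X=[]
    for x,y,z,yaw,n in goals:
        g=np.array([x,y,z]);G=tool(yaw);rv=(R.inv()*G).as_rotvec();p0=p;R0=R
        for i in range(n):
            pn=p0+(g-p0)*(i+1)/n;Rn=R0*Ro.from_rotvec(rv*(i+1)/n)
            T.append(np.round((R.inv()*Rn).as_rotvec(degrees=True),1).tolist());X.append(np.round(R.inv().apply(pn-p),4).tolist())
            p,R=pn,Rn
    print('turn',T,'\nxyz',X)
def st():
    s=r.observe();R=Ro.from_quat(s['tool_rot']).as_matrix()
    print('t',round(s['clock'],2),'p',np.round(s['tool_pos'],4),'yaw',round(np.degrees(np.arctan2(R[1,0],R[0,0])),2),'tilt',np.round(R[:2,2],4),'F',np.round(s['ft_force'],1),'w',round(s['grip_width'],4))
E
python3 - <<'E'
from h import *
s=r.observe();R=Ro.from_quat(s['tool_rot']).as_matrix();M=np.array(r.camera_model('wrist')['cam_to_world'])
print('cam in tool',R.T@(M[:3,3]-s['tool_pos']),'\n',np.round(R.T@M[:3,:3],3)); print(r.camera_model('wrist')['fx'])
st()
plan([(0.47,0.04,.27,88.9,10)])
E
```

```text
cam in tool [ 0.08348034  0.00099236 -0.17272154] 
 [[-0.001  0.945  0.326]
 [ 1.     0.001  0.001]
 [ 0.     0.326 -0.945]]
377.16944613314166
t 1.1 p [0.1624 0.4729 0.2004] yaw 161.05 tilt [-0.  0.] F [ 0.8 -0.7 -0.1] w 0.0854
turn [[0.0, -0.0, 7.2], [0.0, -0.0, 7.2], [0.0, -0.0, 7.2], [0.0, -0.0, 7.2], [0.0, -0.0, 7.2], [0.0, -0.0, 7.2], [0.0, -0.0, 7.2], [0.0, -0.0, 7.2], [0.0, -0.0, 7.2], [0.0, -0.0, 7.2]] 
xyz [[-0.0432, -0.031, -0.007], [-0.0467, -0.0253, -0.007], [-0.0495, -0.0192, -0.007], [-0.0515, -0.0129, -0.007], [-0.0527, -0.0063, -0.007], [-0.0531, 0.0004, -0.007], [-0.0526, 0.0071, -0.007], [-0.0513, 0.0136, -0.007], [-0.0492, 0.02, -0.007], [-0.0463, 0.026, -0.007]]
```

```bash
python3 -c "
from h import *
plan([(0.50,0.10,.24,88.9,10)])"
```

```text
turn [[0.0, -0.0, 7.2], [0.0, -0.0, 7.2], [0.0, -0.0, 7.2], [0.0, -0.0, 7.2], [0.0, -0.0, 7.2], [0.0, -0.0, 7.2], [0.0, -0.0, 7.2], [0.0, -0.0, 7.2], [0.0, -0.0, 7.2], [0.0, -0.0, 7.2]] 
xyz [[-0.044, -0.0243, -0.004], [-0.0467, -0.0186, -0.004], [-0.0487, -0.0126, -0.004], [-0.0499, -0.0063, -0.004], [-0.0503, -0.0, -0.004], [-0.0499, 0.0063, -0.004], [-0.0487, 0.0125, -0.004], [-0.0468, 0.0185, -0.004], [-0.0441, 0.0243, -0.004], [-0.0407, 0.0296, -0.004]]
```

>>> drive_tool(turn=[[0,0,7.2],[0,0,7.2],[0,0,7.2],[0,0,7.2],[0,0,7.2],[0,0,7.2],[0,0,7.2],[0,0,7.2],[0,0,7.2],[0,0,7.2]], xyz=[[-0.044,-0.024,-0.004],[-0.047,-0.019,-0.004],[-0.049,-0.013,-0.004],[-0.05,-0.006,-0.004],[-0.05,0,-0.004],[-0.05,0.006,-0.004],[-0.049,0.0125,-0.004],[-0.047,0.0185,-0.004],[-0.044,0.024,-0.004],[-0.041,0.03,-0.004]], fingers=[0.085,0.085,0.085,0.085,0.085,0.085,0.085,0.085,0.085,0.085])

```text
clock: 2.35
tool_pos: [0.5033, 0.084, 0.242]
tool_rot: [0.725, 0.689, 0.001, 0.0]
ft_force: [0.7, 0.7, 0.7]
grip_width: 0.0847
```

```bash
python3 -c "
from h import *
st(); plan([(0.50,0.10,.24,88.9,3)])"
```

```text
t 2.35 p [0.5033 0.084  0.242 ] yaw 87.08 tilt [0.0025 0.0014] F [0.7 0.7 0.7] w 0.0847
turn [[0.0, -0.0, -0.6], [0.0, -0.0, -0.6], [0.0, -0.0, -0.6]] 
xyz [[0.0053, -0.0014, 0.0007], [0.0053, -0.0013, 0.0007], [0.0053, -0.0012, 0.0007]]
```

>>> drive_tool(turn=[[0,0,-1.8],[0,0,0]], xyz=[[0.016,-0.003,0.002],[0,0,0]], fingers=[0.085,0.085])

```text
clock: 2.6
tool_pos: [0.5028, 0.0975, 0.2394]
tool_rot: [0.716, 0.698, 0.001, 0.0]
ft_force: [0.7, -0.3, -0.1]
grip_width: 0.0849
```

Run:
```python
from h import *
st();m,p,d=grab('wrist','w1.png');np.savez('pics/w1.npz',p=p,d=d,M=np.array(m['cam_to_world']))
w=cloud(m,d);pp=p.astype(int);T=np.ones((480,640),bool)
b=blob(w,T,.004,.12,(.505,.048),.15);print('comp',rect(b))
b=blob(w,T,.004,.013,(.505,.048),.15);print('base top',rect(b),np.median(b[:,2]))
b=blob(w,T,.0225,.030,(.505,.02),.1);print('bed',rect(b),np.median(b[:,2]))
b=blob(w,T,.040,.048,(.505,-.02),.07);print('anvil top',rect(b),np.median(b[:,2]))
red=(pp[...,0]>120)&(pp[...,1]<70)&(pp[...,2]<70)
b=blob(w,red,.02,.12,(.48,.13),.12);print('red',len(b),rect(b) if len(b)>4 else '',b[:,2].max() if len(b) else '')
# profile along comp axis
y=np.arange(-60,140,4)
c=np.array([505.3,48.2]);u=np.array([np.cos(np.radians(88.9)),np.sin(np.radians(88.9))]);n=np.array([u[1],-u[0]])
q=w[...,:2]*1000-c;Y=q@u+28;X=q@n
for a in range(-82,142,4):
    k=(Y>=a)&(Y<a+4)&(abs(X)<8); print(a+2,np.round(np.nanpercentile(w[k][:,2]*1000,[10,50,90]),1) if k.sum() else '',end='; ')
```

```text
t 2.6 p [0.5028 0.0975 0.2394] yaw 88.55 tilt [0.002  0.0009] F [ 0.7 -0.3 -0.1] w 0.0849
comp (array([508.8,  51.5]), array([214.3,  80.5]), 88.7)
base top (array([638.5, 100.6]), array([27.8, 10.1]), 70.2) 0.007527735267913727
bed (array([508.3,  30.6]), array([109.7,  40. ]), 88.7) 0.025094228578742356
anvil top (array([507.5, -17.1]), array([28.8, 11.9]), -2.0) 0.043064219161480066
red 8 (array([508.1,  51. ]), array([7. , 0.7]), 2.3) 0.05769074619588066
-80 ; -76 [13.3 13.8 14.8]; -72 [17.9 19.2 19.7]; -68 [18.8 19.5 20.4]; -64 [18.6 19.6 20.5]; -60 [18.6 19.7 20.6]; -56 [19.1 19.9 20.2]; -52 ; -48 ; -44 [42.5 43.1 43.7]; -40 [42.1 43.4 45.2]; -36 [42.4 43.6 45.4]; -32 [25.3 35.  43. ]; -28 [24.1 25.2 26.1]; -24 [24.5 25.2 25.8]; -20 [24.3 25.  25.9]; -16 [24.3 25.2 25.7]; -12 [24.3 25.2 26.1]; -8 [23.9 24.9 26. ]; -4 [24.5 25.1 25.9]; 0 [24.4 25.3 26. ]; 4 [24.1 25.1 26.3]; 8 [24.  25.1 26. ]; 12 [24.3 24.9 25.8]; 16 [23.7 24.9 25.9]; 20 [24.4 25.  26. ]; 24 [24.5 56.1 58.1]; 28 [53.7 57.1 59.2]; 32 [55.4 56.6 57.7]; 36 [58.3 60.6 62.2]; 40 [59.5 61.8 63.4]; 44 [63.3 64.1 64.9]; 48 [63.3 64.2 65.3]; 52 [63.6 64.4 65.4]; 56 [63.2 64.3 65.3]; 60 [63.2 64.1 65.1]; 64 [23.9 45.  63.1]; 68 [18.8 19.5 20.5]; 72 [18.2 19.5 20.5]; 76 [18.6 19.3 20.5]; 80 [13.2 14.6 19.8]; 84 [13.3 14.  15.1]; 88 [344.3 350.4 354.8]; 92 [ 29.9 351.2 356.1]; 96 [29.7 30.7 31.8]; 100 [30.5 31.8 42.3]; 104 [31.  41.8 43.8]; 108 [31.1 42.6 44.5]; 112 [31.4 42.8 51.9]; 116 [31.3 43.  51.3]; 120 [30.8 42.7 46.1]; 124 [30.2 33.8 43.9]; 128 [30.4 31.9 42.9]; 132 [29.8 31.1 32.1]; 136 [13.6 29.2 31. ]; 140 [-1.4 -0.5 12.5];
```

View pics/w1.png

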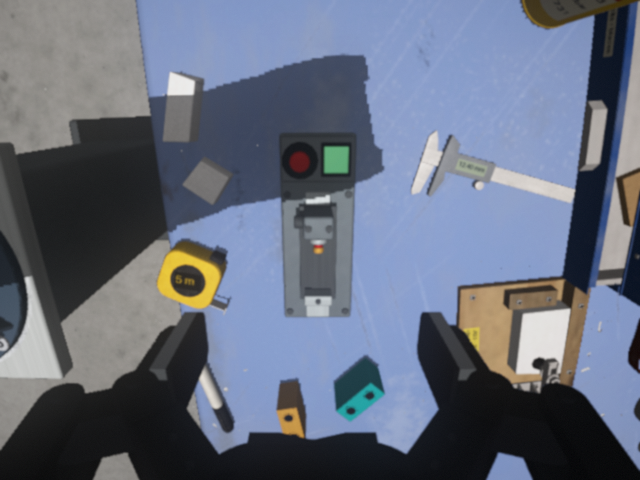

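Wrist view shows the comparator upright in the image, with the red key at (299,160), the spindle tip at (318,249) and the anvil at (318,303). The carriage looks about 4 to 5 mm to -y of mid. The key and the approach to the master come next.

Run:
```python
from h import *
z=np.load('pics/w1.npz');m=r.camera_model('wrist');m['cam_to_world']=z['M'];w=cloud(m,z['d']);p=z['p'].astype(int)
sub=(p[...,0]>60)&(p[...,0]>2*p[...,1])&(p[...,0]>2*p[...,2]);sub[:130]=0;sub[190:]=0;sub[:,:270]=0;sub[:,330:]=0
b=w[sub];print('red',len(b),np.median(b,0),np.percentile(b[:,2],[5,50,95]),rect(b))
b=blob(w,np.ones_like(sub),.055,.075,(.508,.07),.06);print('head top',rect(b))
for nm,g in(('a',[(0.506,-0.323,.14,90,9)]),):plan(g)
```

```text
red 313 [nan nan nan] [nan nan nan] (array([494.2, 134.3]), array([17.3, 15.3]), 59.2)
head top (array([508.8,  64.4]), array([40.2, 29.5]), 88.3)
turn [[0.0, -0.0, -0.2], [0.0, -0.0, -0.2], [0.0, -0.0, -0.2], [0.0, -0.0, -0.2], [0.0, -0.0, -0.2], [0.0, -0.0, -0.2], [0.0, -0.0, -0.2], [0.0, -0.0, -0.2], [0.0, -0.0, -0.2]] 
xyz [[-0.0467, 0.0015, 0.011], [-0.0467, 0.0014, 0.011], [-0.0467, 0.0013, 0.011], [-0.0467, 0.0011, 0.011], [-0.0467, 0.001, 0.011], [-0.0467, 0.0009, 0.011], [-0.0467, 0.0007, 0.0111], [-0.0467, 0.0006, 0.0111], [-0.0467, 0.0005, 0.0111]]
```

>>> drive_tool(turn=[[0,0,-0.2],[0,0,-0.2],[0,0,-0.2],[0,0,-0.2],[0,0,-0.2],[0,0,-0.2],[0,0,-0.2],[0,0,-0.2],[0,0,0]], xyz=[[-0.047,0.001,0.011],[-0.047,0.001,0.011],[-0.047,0.001,0.011],[-0.047,0.001,0.011],[-0.047,0.001,0.011],[-0.047,0.001,0.011],[-0.047,0.001,0.011],[-0.047,0.001,0.011],[-0.045,0,0.011]], fingers=[0.07,0.07,0.07,0.07,0.07,0.07,0.07,0.07,0.07])

```text
clock: 3.78
tool_pos: [0.5095, -0.3274, 0.1403]
tool_rot: [0.699, 0.715, 0.002, 0.003]
ft_force: [0.0, 0.7, -0.6]
grip_width: 0.07
```

Run:
```python
from h import *
st();m,p,d=grab('wrist','w2.png')
w=cloud(m,d);b=blob(w,np.ones((480,640),bool),.043,.056,(.506,-.323),.06);print(rect(b),np.median(b[:,2]))
plan([(0.506,-0.323,.10,90.2,2),(0.506,-0.323,.013,90.2,3)])
```

```text
t 3.77 p [ 0.5095 -0.3274  0.1403] yaw 91.3 tilt [ 0.0072 -0.0004] F [ 0.   0.7 -0.6] w 0.07
(array([ 508. , -321.1]), array([60.5, 26.1]), -88.8) 0.04905945106342802
turn [[0.2, 0.0, 0.5], [0.2, 0.0, 0.5], [-0.0, 0.0, 0.0], [-0.0, 0.0, 0.0], [-0.0, 0.0, 0.0]] 
xyz [[0.0044, -0.0013, 0.0191], [0.0044, -0.0013, 0.0191], [0.0, 0.0, 0.029], [0.0, 0.0, 0.029], [0.0, 0.0, 0.029]]
```

View pics/w2.png

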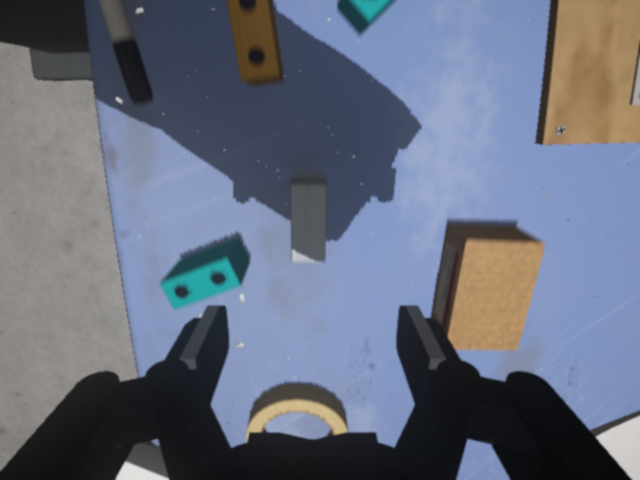

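Close view confirms the steel master at (308,220), with no holes, and a turquoise block left at (205,275).

>>> drive_tool(turn=[[0.4,0,0.2],[0,0,0],[0,0,0],[0,0,0],[0,0,0],[0,0,0]], xyz=[[0.005,-0.002,0.02],[0,0,0.03],[0,0,0.035],[0,0,0.037],[0,0,0.003],[0,0,0]], fingers=[0.07,0.07,0.07,0.07,0.07,0.07])

```text
clock: 4.58
tool_pos: [0.5075, -0.3247, 0.0121]
tool_rot: [0.699, 0.715, -0.001, 0.001]
ft_force: [-0.5, -0.6, -0.1]
grip_width: 0.0701
```

```bash
python3 -c "
from h import *
st()"
```

```text
t 4.58 p [ 0.5075 -0.3247  0.0121] yaw 91.24 tilt [-0.0003 -0.0027] F [-0.5 -0.6 -0.1] w 0.0701
```

>>> drive_tool(turn=[[0,0,0],[0,0,0],[0,0,0],[0,0,0],[0,0,0],[0,0,0]], xyz=[[0.0015,0,0],[0,0,0],[0,0,0],[0,0,0],[0,0,0],[0,0,0]], fingers=[0.02,0.02,0.02,0.02,0.02,0.02])

```text
clock: 5.32
tool_pos: [0.5091, -0.324, 0.0157]
tool_rot: [0.699, 0.715, -0.001, 0.003]
ft_force: [-0.1, 0.4, -1.3]
grip_width: 0.0233
```

```bash
python3 -c "
from h import *
st();plan([(0.507,-0.32,.15,90,3),(0.506,-.06,.12,88.9,6)])"
```

```text
t 5.33 p [ 0.5091 -0.324   0.0157] yaw 91.26 tilt [ 0.0031 -0.0051] F [-0.1  0.4 -1.3] w 0.0233
turn [[0.1, 0.1, 0.4], [0.1, 0.1, 0.4], [0.1, 0.1, 0.4], [-0.0, 0.0, 0.2], [-0.0, 0.0, 0.2], [-0.0, 0.0, 0.2], [-0.0, 0.0, 0.2], [-0.0, 0.0, 0.2], [-0.0, 0.0, 0.2]] 
xyz [[0.0011, -0.0005, -0.0448], [0.0012, -0.0006, -0.0448], [0.0012, -0.0006, -0.0448], [0.0433, -0.0002, 0.005], [0.0433, -0.0003, 0.005], [0.0433, -0.0004, 0.005], [0.0433, -0.0006, 0.005], [0.0433, -0.0007, 0.005], [0.0433, -0.0009, 0.005]]
```

>>> drive_tool(turn=[[0.1,0.1,0.4],[0.1,0.1,0.4],[0.1,0.1,0.4],[0,0,0.2],[0,0,0.2],[0,0,0.2],[0,0,0.2],[0,0,0.2],[0,0,0.2]], xyz=[[0.001,0,-0.04],[0.001,0,-0.04],[0.001,-0.001,-0.04],[0.043,0,0.005],[0.043,0,0.005],[0.043,-0.001,0.005],[0.043,0,0.005],[0.043,-0.001,0.005],[0.043,-0.001,0.005]], fingers=[0.02,0.02,0.02,0.02,0.02,0.02,0.02,0.02,0.02])

```text
clock: 6.45
tool_pos: [0.5067, -0.0574, 0.108]
tool_rot: [0.716, 0.698, -0.0, -0.001]
ft_force: [0.6, -0.3, -4.1]
grip_width: 0.0233
```

```bash
python3 -c "
from h import *
st();plan([(0.5075,-0.03,.085,88.8,3),(0.5075,-0.01,.063,88.8,3)])"
```

```text
t 6.45 p [ 0.5067 -0.0574  0.108 ] yaw 88.49 tilt [-0.0023  0.001 ] F [ 0.6 -0.3 -4.1] w 0.0233
turn [[-0.0, -0.0, -0.1], [-0.0, -0.0, -0.1], [-0.0, -0.0, -0.1], [0.0, -0.0, 0.0], [0.0, -0.0, -0.0], [0.0, -0.0, 0.0]] 
xyz [[0.0091, 0.0, 0.0077], [0.0091, 0.0001, 0.0077], [0.0091, 0.0001, 0.0077], [0.0067, -0.0001, 0.0073], [0.0067, -0.0001, 0.0073], [0.0067, -0.0001, 0.0073]]
```

>>> drive_tool(turn=[[0,0,-0.3],[0,0,0],[0,0,0],[0,0,0],[0,0,0],[0,0,0]], xyz=[[0.009,0,0.01],[0.009,0,0.01],[0.009,0,0.01],[0.007,0,0.008],[0.004,0,0.004],[0,0,0]], fingers=[0.02,0.02,0.02,0.02,0.02,0.02])

```text
clock: 7.2
tool_pos: [0.5069, -0.0171, 0.0629]
tool_rot: [0.714, 0.7, -0.001, -0.002]
ft_force: [0.2, 1.0, -4.1]
grip_width: 0.0234
```

Run:
```python
from h import *
st();m,p,d=grab('side');w=cloud(m,d)
t=r.observe()['tool_pos'];k=(abs(w[...,0]-t[0])<.016)&(abs(w[...,1]-t[1])<.036)&(w[...,2]>.03)&(w[...,2]<.12)
b=w[k];print(len(b));
for y in np.arange(t[1]-.04,t[1]+.04,.004):
    q=b[(b[:,1]>=y)&(b[:,1]<y+.004)]
    if len(q):print(round(y,3),len(q),np.round([q[:,2].min(),q[:,2].max()],4))
vs,us=np.where(k);print(us.min(),us.max(),vs.min(),vs.max())
c=p[170:260,250:360];cv2.imwrite('pics/s2.png',cv2.resize(c[:,:,::-1],None,fx=7,fy=6,interpolation=cv2.INTER_CUBIC))
```

```text
t 7.2 p [ 0.5069 -0.0171  0.0629] yaw 88.85 tilt [-0.0036  0.0008] F [ 0.2  1.  -4.1] w 0.0234
610
-0.053 1 [0.0697 0.0697]
-0.049 120 [0.0476 0.0978]
-0.045 187 [0.0468 0.0974]
-0.041 22 [0.0568 0.0976]
-0.037 22 [0.0607 0.0983]
-0.033 16 [0.0918 0.1129]
-0.029 65 [0.0304 0.1197]
-0.025 72 [0.0303 0.1165]
-0.021 14 [0.0365 0.1177]
-0.017 19 [0.079  0.1189]
-0.013 15 [0.0562 0.0979]
-0.009 11 [0.0652 0.0978]
-0.005 10 [0.0833 0.0979]
-0.001 4 [0.0513 0.096 ]
0.003 16 [0.057  0.0972]
0.007 15 [0.062  0.0982]
0.011 1 [0.0797 0.0797]
300 317 188 232
```

View pics/s2.png

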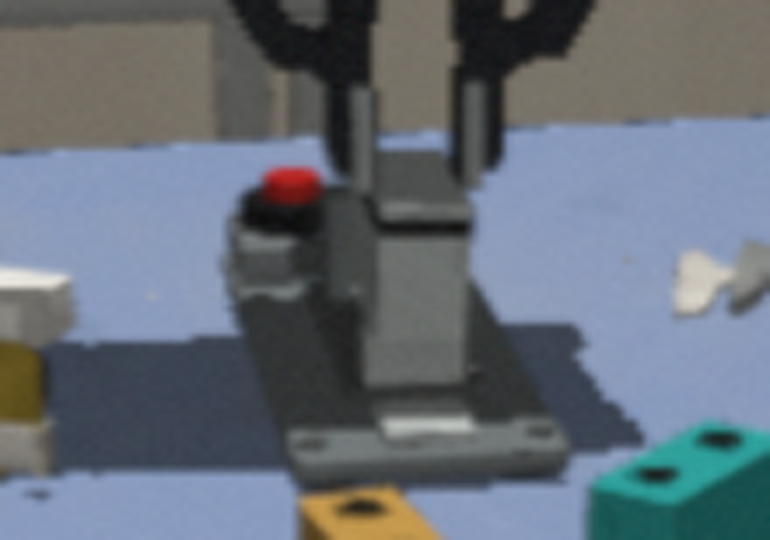

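Side crop: the master is gripped upright over the anvil with its underside at about 47 mm, in line with the bed, and the black band is on top. I push on in small steps.

>>> drive_tool(turn=[[0,0,0],[0,0,0],[0,0,0],[0,0,0]], xyz=[[0.008,0,0],[0.008,0,0],[0.006,0,0],[0,0,0]], fingers=[0.02,0.02,0.02,0.02])

```text
clock: 7.75
tool_pos: [0.5082, 0.0061, 0.064]
tool_rot: [0.714, 0.7, -0.0, -0.001]
ft_force: [-0.6, -0.2, -3.2]
grip_width: 0.023
```

>>> drive_tool(turn=[[0,0,0],[0,0,0]], xyz=[[0.003,0,0],[0,0,0]], fingers=[0.02,0.02])

```text
clock: 8.0
tool_pos: [0.5083, 0.0093, 0.064]
tool_rot: [0.714, 0.7, -0.0, -0.001]
ft_force: [-0.1, -0.0, -3.8]
grip_width: 0.0235
```

>>> drive_tool(turn=[[0,0,0],[0,0,0]], xyz=[[0.003,0,0],[0,0,0]], fingers=[0.02,0.02])

```text
clock: 8.25
tool_pos: [0.5083, 0.0121, 0.064]
tool_rot: [0.714, 0.7, -0.001, -0.001]
ft_force: [-0.3, -1.9, -3.2]
grip_width: 0.0234
```

>>> drive_tool(turn=[[0,0,0],[0,0,0]], xyz=[[0.002,0,0],[0,0,0]], fingers=[0.02,0.02])

```text
clock: 8.5
tool_pos: [0.5084, 0.0137, 0.0641]
tool_rot: [0.715, 0.7, -0.001, -0.0]
ft_force: [-0.2, -3.9, -2.8]
grip_width: 0.0233
```

>>> drive_tool(turn=[[0,0,0],[0,0,0]], xyz=[[0.002,0,0],[0,0,0]], fingers=[0.02,0.02])

```text
clock: 8.75
tool_pos: [0.5085, 0.0153, 0.0643]
tool_rot: [0.715, 0.699, -0.001, 0.0]
ft_force: [0.1, -4.6, -1.4]
grip_width: 0.0233
```

>>> drive_tool(turn=[[0,0,0],[0,0,0]], xyz=[[0.002,0,0],[0,0,0]], fingers=[0.02,0.02])

```text
clock: 9.0
tool_pos: [0.5086, 0.0168, 0.0645]
tool_rot: [0.715, 0.699, -0.002, 0.001]
ft_force: [-0.9, -6.0, -0.5]
grip_width: 0.0231
```

Run:
```python
from h import *
for i in range(3):
  st();m,p,d=grab('side')
w=cloud(m,d);T=np.ones((480,640),bool);t=r.observe()['tool_pos']
b=blob(w,T,.045,.1005,(t[0],t[1]-.03),.012)
b=b[(abs(b[:,0]-t[0])<.009)]
print(len(b),'face y vs z',[ (round(z,3),round(float(np.median(b[(b[:,2]>=z)&(b[:,2]<z+.008)][:,1])),4)) for z in np.arange(.048,.096,.008) if ((b[:,2]>=z)&(b[:,2]<z+.008)).sum()])
print(b[:,2].min(),b[:,2].max())
```

```text
t 9.0 p [0.5086 0.0168 0.0645] yaw 88.74 tilt [-0.0013 -0.003 ] F [-0.9 -6.  -0.5] w 0.0231
t 9.05 p [0.5086 0.0167 0.0644] yaw 88.74 tilt [-0.0013 -0.0031] F [-0.7 -6.4  0.2] w 0.0236
t 9.1 p [0.5086 0.0167 0.0644] yaw 88.73 tilt [-0.0013 -0.003 ] F [-1.  -6.1  0.3] w 0.0234
217 face y vs z [(np.float64(0.048), -0.0124), (np.float64(0.056), -0.0118), (np.float64(0.064), -0.0117), (np.float64(0.072), -0.0119), (np.float64(0.08), -0.0115), (np.float64(0.088), -0.0112)]
0.050071971967877715 0.10015359509191502
```

>>> drive_tool(turn=[[0,0,0],[0,0,0]], xyz=[[0.002,0,0],[0,0,0]], fingers=[0.02,0.02])

```text
clock: 9.4
tool_pos: [0.5086, 0.0178, 0.0646]
tool_rot: [0.715, 0.699, -0.002, 0.001]
ft_force: [-1.6, -7.6, -0.1]
grip_width: 0.0232
```

>>> drive_tool(turn=[[0,0,0],[0,0,0]], xyz=[[0.001,0,0],[0,0,0]], fingers=[0.02,0.02])

```text
clock: 9.65
tool_pos: [0.5086, 0.0178, 0.0648]
tool_rot: [0.715, 0.699, -0.003, 0.002]
ft_force: [-1.1, -6.4, -0.3]
grip_width: 0.0232
```

Run:
```python
from h import *
for i in range(3):
  st();m,p,d=grab('side')
w=cloud(m,d);T=np.ones((480,640),bool);t=r.observe()['tool_pos']
b=blob(w,T,.045,.1005,(t[0],t[1]-.03),.012)
b=b[(abs(b[:,0]-t[0])<.009)]
print(len(b),'face y vs z',[ (round(z,3),round(float(np.median(b[(b[:,2]>=z)&(b[:,2]<z+.008)][:,1])),4)) for z in np.arange(.048,.096,.008) if ((b[:,2]>=z)&(b[:,2]<z+.008)).sum()])
```

```text
t 9.65 p [0.5086 0.0178 0.0648] yaw 88.67 tilt [-0.0012 -0.0069] F [-1.1 -6.4 -0.3] w 0.0232
t 9.7 p [0.5086 0.0178 0.0648] yaw 88.67 tilt [-0.0012 -0.0069] F [-0.8 -6.7  0.2] w 0.0234
t 9.75 p [0.5086 0.0178 0.0648] yaw 88.67 tilt [-0.0012 -0.0069] F [-1.2 -7.4  0.7] w 0.0234
222 face y vs z [(np.float64(0.048), -0.0111), (np.float64(0.056), -0.0109), (np.float64(0.064), -0.0108), (np.float64(0.072), -0.0109), (np.float64(0.08), -0.0106), (np.float64(0.088), -0.0102)]
```

>>> drive_tool(turn=[[0,0.4,0],[0,0.1,0]], xyz=[[0.002,0,0],[0.0005,0,0.0005]], fingers=[0.02,0.02])

```text
clock: 10.05
tool_pos: [0.5087, 0.0192, 0.0645]
tool_rot: [0.715, 0.699, -0.0, -0.0]
ft_force: [-1.2, -9.0, 1.1]
grip_width: 0.023
```

Run:
```python
from h import *
st()
for i in range(3):
  r.capture('side');st()
```

```text
t 10.05 p [0.5087 0.0192 0.0645] yaw 88.63 tilt [-0.0008 -0.0003] F [-1.2 -9.   1.1] w 0.023
t 10.1 p [0.5086 0.0192 0.0644] yaw 88.63 tilt [-0.0008 -0.0003] F [-2.  -8.6  0.9] w 0.0232
t 10.15 p [0.5086 0.0192 0.0645] yaw 88.63 tilt [-0.0008 -0.0003] F [-1.8 -8.9  2.3] w 0.0232
t 10.2 p [0.5087 0.0191 0.0645] yaw 88.63 tilt [-0.0007 -0.0004] F [-1.  -7.4  0.8] w 0.0232
```

>>> drive_tool(turn=[[0,0.1,0],[0,0.1,0]], xyz=[[0.0015,0,0.002],[0.0005,0,0.003]], fingers=[0.02,0.02])

```text
clock: 10.45
tool_pos: [0.5092, 0.0197, 0.06]
tool_rot: [0.716, 0.698, 0.0, 0.0]
ft_force: [-1.1, -9.5, 1.2]
grip_width: 0.0232
```

Run:
```python
from h import *
st()
for i in range(2):
  m,p,d=grab('side');st()
w=cloud(m,d);T=np.ones((480,640),bool);t=r.observe()['tool_pos']
b=blob(w,T,.045,.1005,(t[0],t[1]-.03),.012)
b=b[(abs(b[:,0]-t[0])<.009)]
print(len(b),'face y vs z',[ (round(z,3),round(float(np.median(b[(b[:,2]>=z)&(b[:,2]<z+.008)][:,1])),4)) for z in np.arange(.048,.096,.008) if ((b[:,2]>=z)&(b[:,2]<z+.008)).sum()])
```

```text
t 10.45 p [0.5092 0.0197 0.06  ] yaw 88.58 tilt [0.0005 0.0002] F [-1.1 -9.5  1.2] w 0.0232
t 10.5 p [0.5091 0.0196 0.0596] yaw 88.58 tilt [0.0002 0.0002] F [ 0.4 -9.5  2. ] w 0.0238
t 10.55 p [0.5091 0.0196 0.0598] yaw 88.58 tilt [0.0003 0.0001] F [-0.6 -9.3  0.6] w 0.0233
215 face y vs z [(np.float64(0.048), -0.0096), (np.float64(0.056), -0.0088), (np.float64(0.064), -0.0086), (np.float64(0.072), -0.0085), (np.float64(0.08), -0.0089), (np.float64(0.088), -0.008)]
```

>>> drive_tool(turn=[[0,0,0],[0,0,0]], xyz=[[0.0006,0,0.003],[0.0004,0,0.003]], fingers=[0.02,0.02])

```text
clock: 10.8
tool_pos: [0.5098, 0.0191, 0.0543]
tool_rot: [0.716, 0.698, -0.0, 0.002]
ft_force: [-0.8, -9.6, 2.7]
grip_width: 0.0236
```

Run:
```python
from h import *
st();r.capture('side');st()
```

```text
t 10.8 p [0.5098 0.0191 0.0543] yaw 88.52 tilt [ 0.0018 -0.0029] F [-0.8 -9.6  2.7] w 0.0236
t 10.85 p [0.5097 0.0191 0.054 ] yaw 88.52 tilt [ 0.0015 -0.0029] F [-0.3 -9.6  0.6] w 0.0233
```

>>> drive_tool(turn=[[0,0.2,0],[0,0,0],[0,0.1,0]], xyz=[[0.0003,-0.0005,0.003],[0.0004,0,0.003],[0.0003,0,0.003]], fingers=[0.02,0.02,0.02])

```text
clock: 11.22
tool_pos: [0.5102, 0.018, 0.0456]
tool_rot: [0.717, 0.697, 0.001, 0.002]
ft_force: [-0.2, -9.9, 1.8]
grip_width: 0.0232
```

Run:
```python
from h import *
st();r.capture('side');st()
```

```text
t 11.22 p [0.5102 0.018  0.0456] yaw 88.44 tilt [ 0.0038 -0.0016] F [-0.2 -9.9  1.8] w 0.0232
t 11.28 p [0.5101 0.018  0.0453] yaw 88.44 tilt [ 0.0035 -0.0016] F [ 0.8 -9.9  0.4] w 0.0233
```

>>> drive_tool(turn=[[0.2,0,0],[0,0,0]], xyz=[[0,-0.0005,0.0025],[0,0,0.001]], fingers=[0.02,0.02])

```text
clock: 11.52
tool_pos: [0.5101, 0.0168, 0.0421]
tool_rot: [0.717, 0.697, -0.001, 0.002]
ft_force: [-1.2, -7.6, 1.1]
grip_width: 0.0228
```

Run:
```python
from h import *
st()
m,p,d=grab('side');st()
w=cloud(m,d);T=np.ones((480,640),bool);t=r.observe()['tool_pos']
k=(w[...,2]>.06)&(w[...,2]<.085)&(abs(w[...,0]-t[0])<.01)&(abs(w[...,1]-t[1]+.01)<.045)
b=w[k];print(len(b),b[:,2].max())
b=blob(w,T,.045,.085,(t[0],t[1]-.03),.012);b=b[(abs(b[:,0]-t[0])<.009)]
print(len(b),'face y vs z',[ (round(z,3),round(float(np.median(b[(b[:,2]>=z)&(b[:,2]<z+.008)][:,1])),4)) for z in np.arange(.04,.08,.006) if ((b[:,2]>=z)&(b[:,2]<z+.006)).sum()])
```

```text
t 11.53 p [0.5101 0.0168 0.0421] yaw 88.4 tilt [ 0.001  -0.0037] F [-1.2 -7.6  1.1] w 0.0228
t 11.57 p [0.5101 0.0168 0.042 ] yaw 88.4 tilt [ 0.001  -0.0037] F [ 0.6 -7.3  1.2] w 0.0235
149 0.07721786786702067
142 face y vs z [(np.float64(0.04), -0.0116), (np.float64(0.046), -0.0112), (np.float64(0.052), -0.0112), (np.float64(0.058), -0.0113), (np.float64(0.064), -0.0104), (np.float64(0.07), -0.0099), (np.float64(0.076), -0.0062)]
```

>>> drive_tool(turn=[[0,0,0],[0,0,0],[0,0,0],[0,0,0]], xyz=[[0,0,0],[0,0,0],[0,0,0],[0,0,0]], fingers=[0.05,0.05,0.05,0.05])

```text
clock: 12.08
tool_pos: [0.5108, 0.0179, 0.0425]
tool_rot: [0.717, 0.697, 0.0, 0.001]
ft_force: [-0.4, -1.5, 0.5]
grip_width: 0.05
```

Run:
```python
from h import *
st()
m,p,d=grab('side');w=cloud(m,d);T=np.ones((480,640),bool)
b=blob(w,T,.071,.081,(.508,.017),.045);print('top',rect(b),np.percentile(b[:,2],[5,50,95]))
cv2.imwrite('pics/s3.png',cv2.resize(p[150:260,240:370,::-1],None,fx=6,fy=5,interpolation=cv2.INTER_CUBIC))
```

```text
t 12.07 p [0.5108 0.0179 0.0425] yaw 88.43 tilt [ 0.0023 -0.0015] F [-0.4 -1.5  0.5] w 0.05
top (array([508.7,  15.1]), array([59.5, 25.1]), 89.1) [0.07195915 0.07572891 0.07688475]
```

View pics/s3.png

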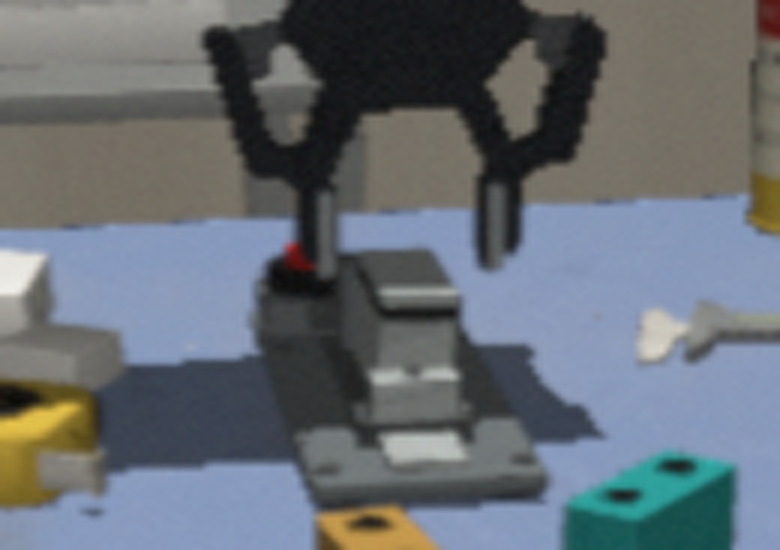

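Side crop: the master stands on the bed behind the anvil, fingers open and clear on both sides. Now the key.

>>> drive_tool(turn=[[0,0,0],[0,0,0],[0,0,0],[0,0,0],[0,0,0],[0,0,0],[0,0,0],[0,0,0]], xyz=[[0,0,-0.02],[0,0,-0.03],[0,0,-0.03],[0.03,-0.005,-0.005],[0.04,-0.005,0],[0.04,-0.006,0],[0.006,0,0],[0,0,0]], fingers=[0.05,0.05,0.05,0.02,0,0,0,0])

```text
clock: 13.12
tool_pos: [0.4975, 0.1376, 0.1303]
tool_rot: [0.717, 0.697, 0.001, 0.001]
ft_force: [-1.0, -0.2, -0.2]
grip_width: -0.0
```

Run:
```python
from h import *
st()
for n in('scene','side'):
    m,p,d=grab(n);w=cloud(m,d);pp=p.astype(int)
    red=(pp[...,0]>110)&(pp[...,1]<70)&(pp[...,2]<70)
    b=blob(w,red,.02,.12,(.49,.13),.04);print(n,len(b),rect(b) if len(b)>4 else '',np.percentile(b[:,2],[10,50,90,100]) if len(b) else '')
    b=blob(w,np.ones_like(red),.071,.081,(.508,.017),.045);print('master top',rect(b))
plan([(.4915,.1325,.065,88.8,3)])
```

```text
t 13.12 p [0.4975 0.1376 0.1303] yaw 88.37 tilt [ 0.0027 -0.0005] F [-1.  -0.2 -0.2] w -0.0
scene 0  
master top (array([508.1,  14.3]), array([59.1, 26.9]), 88.9)
side 0  
master top (array([508.5,  15.8]), array([61.8, 25.4]), 89.1)
turn [[0.1, 0.0, -0.2], [0.1, 0.0, -0.2], [0.1, 0.0, -0.2]] 
xyz [[-0.0015, -0.002, 0.0218], [-0.0015, -0.002, 0.0218], [-0.0015, -0.002, 0.0218]]
```

>>> drive_tool(turn=[[0.1,0,-0.3],[0,0,0],[0,0,0],[0,0,0]], xyz=[[-0.002,-0.003,0.022],[-0.001,-0.002,0.022],[0,0,0.02],[0,0,0]], fingers=[0,0,0,0])

```text
clock: 13.72
tool_pos: [0.4933, 0.1302, 0.065]
tool_rot: [0.717, 0.697, 0.0, 0.001]
ft_force: [0.4, -0.1, -0.4]
grip_width: -0.0
```

>>> drive_tool(turn=[[0,0,0],[0,0,0]], xyz=[[0,0,0.005],[0,0,0.004]], fingers=[0,0])

```text
clock: 13.98
tool_pos: [0.4944, 0.1296, 0.0571]
tool_rot: [0.718, 0.696, 0.001, 0.001]
ft_force: [0.8, 0.1, 0.2]
grip_width: -0.0
```

>>> drive_tool(turn=[[0,0,0],[0,0,0],[0,0,0]], xyz=[[0.003,-0.002,0.001],[0,0,0.002],[0,0,0.002]], fingers=[0,0,0])

```text
clock: 14.35
tool_pos: [0.4929, 0.1331, 0.0525]
tool_rot: [0.718, 0.696, 0.002, 0.002]
ft_force: [0.1, -0.3, -0.1]
grip_width: -0.0002
```

>>> drive_tool(turn=[[0,0,0],[0,0,0]], xyz=[[0,0,0.003],[0,0,0.002]], fingers=[0,0])

```text
clock: 14.6
tool_pos: [0.493, 0.1332, 0.0473]
tool_rot: [0.718, 0.696, 0.002, 0.002]
ft_force: [0.0, -0.8, 0.3]
grip_width: 0.0002
```

>>> drive_tool(turn=[[0,0,0],[0,0,0]], xyz=[[0,0,0.002],[0,0,0]], fingers=[0,0])

```text
clock: 14.85
tool_pos: [0.4928, 0.1331, 0.0449]
tool_rot: [0.718, 0.696, 0.002, 0.002]
ft_force: [-0.6, 0.6, 0.1]
grip_width: -0.0001
```

Run:
```python
from h import *
st()
m,p,d=grab('side');st()
a=cv2.resize(p[160:250,260:350,::-1],None,fx=6,fy=6,interpolation=cv2.INTER_CUBIC)
m,p,d=grab('wrist')
b=cv2.resize(p[230:410,200:290+90,::-1],(540,540))
cv2.imwrite('pics/k.png',cv2.resize(np.hstack([a,b]),(800,400)))
```

```text
t 14.85 p [0.4928 0.1331 0.0449] yaw 88.27 tilt [ 0.0044 -0.0001] F [-0.6  0.6  0.1] w -0.0001
t 14.9 p [0.4929 0.1331 0.045 ] yaw 88.27 tilt [ 0.0046 -0.    ] F [ 0.9 -0.6 -0.3] w 0.0003
```

View pics/k.png

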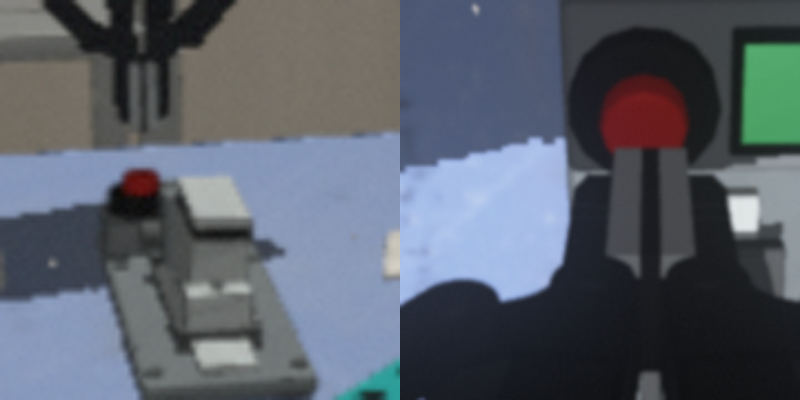

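Run:
```python
from h import *
t=r.observe()['tool_pos']
for n in('side','scene'):
    m,p,d=grab(n);w=cloud(m,d)
    K=np.array([[m['fx'],0,m['cx']],[0,m['fy'],m['cy']],[0,0,1.]]);M=np.linalg.inv(np.array(m['cam_to_world']))
    def pr(P):
        c=M[:3,:3]@P+M[:3,3];c=c*[1,-1,-1];return cv2.projectPoints(c.reshape(1,1,3),np.zeros(3),np.zeros(3),K,np.array(m['dist_coeffs'],float))[0].ravel()
    print(n,'tcp px',pr(t),'key px',pr(np.array([.4915,.132,.052])))
    k=(np.hypot(w[...,0]-t[0],w[...,1]-t[1])<.03)&(w[...,2]>.045)
    h,e=np.histogram(w[k][:,2],np.arange(.04,.2,.01));print(h)
    k=(np.hypot(w[...,0]-t[0],w[...,1]-t[1])<.02)&(w[...,2]>.058)&(w[...,2]<.1)
    print(w[k].mean(0), w[k][:,2].min() if k.sum() else '')
    u,v=np.round(pr(t)).astype(int);print(np.round(w[v-16:v+6:2,u],3))
```

```text
side tcp px [292.06180125 201.32724042] key px [291.4436584  198.65216867]
[ 19  21   0   9  45  53  57  54 113  82  58  91 107 117 122]
[0.49049354 0.12515603 0.08958102] 0.07624361693959991
[[ 0.492  0.123  0.087]
 [ 0.492  0.125  0.082]
 [ 0.493  0.128  0.076]
 [ 0.602  0.961 -0.182]
 [ 0.521  0.345 -0.   ]
 [ 0.519  0.33  -0.002]
 [ 0.517  0.312 -0.001]
 [ 0.492  0.13   0.052]
 [ 0.492  0.126  0.048]
 [ 0.492  0.127  0.043]
 [ 0.491  0.119  0.041]]
scene tcp px [217.90314637 220.85666414] key px [217.32035114 219.05794956]
[17 33  0  4 47 46 46 36 95 66 59 72 73 86 79]
[0.48656729 0.12554557 0.08982967] 0.07427656011181971
[[ 0.493  0.121  0.097]
 [ 0.492  0.121  0.091]
 [ 0.492  0.123  0.085]
 [ 0.49   0.122  0.081]
 [ 0.551  0.197 -0.   ]
 [ 0.544  0.191  0.   ]
 [ 0.541  0.188 -0.002]
 [ 0.493  0.131  0.051]
 [ 0.489  0.127  0.05 ]
 [ 0.487  0.127  0.046]
 [ 0.484  0.124  0.043]]
```

Left crop (side) and right crop (wrist): the closed fingertips hover about 20 to 25 mm above the red key. Depth puts the tips at z≈0.074 while the TCP reads 0.045. So the real fingers end about 29 mm short of the reported TCP, and I will allow for that (it also explains the shallow grip and the pitching). I carry on down by touch.

>>> drive_tool(turn=[[0.2,0,0],[0,0,0],[0,0,0],[0,0,0]], xyz=[[0,-0.0005,0.007],[0,0,0.006],[0,0,0.003],[0,0,0]], fingers=[0,0,0,0])

```text
clock: 15.55
tool_pos: [0.4923, 0.1331, 0.0277]
tool_rot: [0.718, 0.696, 0.0, 0.0]
ft_force: [-0.1, -0.2, 0.9]
grip_width: 0.0002
```

>>> drive_tool(turn=[[0,0,0],[0,0,0]], xyz=[[0,0,0.002],[0,0,0.002]], fingers=[0,0])

```text
clock: 15.8
tool_pos: [0.4925, 0.1332, 0.0237]
tool_rot: [0.718, 0.696, 0.0, 0.0]
ft_force: [0.4, 0.5, -0.8]
grip_width: -0.0003
```

>>> drive_tool(turn=[[0,0,0],[0,0,0]], xyz=[[0,0,0.002],[0,0,0.002]], fingers=[0,0])

```text
clock: 16.05
tool_pos: [0.4926, 0.1332, 0.0196]
tool_rot: [0.718, 0.696, 0.001, 0.0]
ft_force: [-1.8, -0.2, 2.4]
grip_width: 0.0
```

>>> drive_tool(turn=[[0,0,0],[0,0,0]], xyz=[[0,0,0.002],[0,0,0.002]], fingers=[0,0])

```text
clock: 16.3
tool_pos: [0.4929, 0.1333, 0.0162]
tool_rot: [0.718, 0.696, 0.001, 0.001]
ft_force: [-11.9, -3.1, 39.3]
grip_width: -0.0002
```

>>> drive_tool(turn=[[0,0,0],[0,0,0]], xyz=[[0,0,0.002],[0,0,0.001]], fingers=[0,0])

```text
clock: 16.55
tool_pos: [0.493, 0.1333, 0.0164]
tool_rot: [0.718, 0.696, 0.002, 0.001]
ft_force: [-13.3, -3.3, 30.3]
grip_width: -0.0001
```

>>> drive_tool(turn=[[0,0,0],[0,0,0],[0,0,-0.3],[0,0,0],[0,0,0],[0,0,0],[0,0,0]], xyz=[[0,0,-0.01],[0,0,-0.04],[0,0,-0.04],[-0.04,0.006,0],[-0.04,0.006,0],[-0.036,0.004,0],[0,0,0]], fingers=[0,0,0,0.06,0.06,0.06,0.06])

```text
clock: 17.42
tool_pos: [0.5068, 0.0139, 0.1099]
tool_rot: [0.715, 0.699, 0.003, 0.002]
ft_force: [-0.2, 0.1, 0.5]
grip_width: 0.0602
```

Run:
```python
from h import *
st()
m,p,d=grab('side');w=cloud(m,d);t=r.observe()['tool_pos']
k=(np.hypot(w[...,0]-t[0],w[...,1]-t[1])<.05)&(w[...,2]>.085)
print('tip z',np.sort(w[k][:,2])[:8])
b=blob(w,np.ones_like(k),.071,.081,(.508,.017),.045);print('master top',rect(b))
plan([(.5095,.0155,.05,88.9,2),(.5095,.0155,.006,88.9,2)])
```

```text
t 17.43 p [0.5068 0.0139 0.1099] yaw 88.68 tilt [0.0062 0.0008] F [-0.2  0.1  0.5] w 0.0602
tip z [0.1459917  0.14600067 0.14653462 0.14671244 0.14678497 0.14748463
 0.14755995 0.14766625]
master top (array([508.6,  14. ]), array([62.2, 25.1]), 88.9)
turn [[0.2, -0.0, -0.1], [0.2, -0.0, -0.1], [0.0, 0.0, 0.0], [0.0, 0.0, 0.0]] 
xyz [[0.0003, 0.0012, 0.03], [0.0003, 0.0012, 0.03], [0.0, -0.0, 0.022], [0.0, -0.0, 0.022]]
```

>>> drive_tool(turn=[[0.3,0,0],[0,0,0],[0,0,0],[0,0,0],[0,0,0]], xyz=[[0.001,0.003,0.03],[0,0,0.03],[0,0,0.025],[0,0,0.015],[0,0,0]], fingers=[0.06,0.06,0.06,0.06,0.06])

```text
clock: 18.1
tool_pos: [0.5104, 0.0203, 0.0072]
tool_rot: [0.714, 0.701, 0.001, -0.0]
ft_force: [-0.4, -0.3, 0.1]
grip_width: 0.0601
```

Run:
```python
from h import *
st()
```

```text
t 18.1 p [0.5104 0.0203 0.0072] yaw 88.94 tilt [0.0016 0.0024] F [-0.4 -0.3  0.1] w 0.0601
```

>>> drive_tool(turn=[[0,0,0],[0,0,0],[0,0,0],[0,0,0],[0,0,0],[0,0,0]], xyz=[[-0.004,-0.001,0],[0,0,0],[0,0,0],[0,0,0],[0,0,0],[0,0,0]], fingers=[0.06,0.02,0.02,0.02,0.02,0.02])

```text
clock: 18.85
tool_pos: [0.5102, 0.0169, 0.0089]
tool_rot: [0.713, 0.701, 0.002, 0.0]
ft_force: [1.4, 0.8, -4.4]
grip_width: 0.0255
```

Run:
```python
from h import *
st()
```

```text
t 18.85 p [0.5102 0.0169 0.0089] yaw 88.99 tilt [0.0036 0.0027] F [ 1.4  0.8 -4.4] w 0.0255
```

>>> drive_tool(turn=[[0.2,0,0],[0,0,0],[0,0,0],[0,0,0],[0,0,0],[0,0,0]], xyz=[[0.002,0,-0.003],[0.0005,0,-0.008],[0,0,-0.01],[0,0,-0.015],[0,0,-0.025],[0,0,-0.035]], fingers=[0.02,0.02,0.02,0.02,0.02,0.02])

```text
clock: 19.6
tool_pos: [0.5063, 0.0166, 0.1044]
tool_rot: [0.714, 0.7, -0.005, -0.002]
ft_force: [1.5, 0.8, -4.0]
grip_width: 0.0253
```

Run:
```python
from h import *
st()
m,p,d=grab('scene')
plan([(0.508,-0.31,.12,90.5,7)])
```

```text
t 19.6 p [0.5063 0.0166 0.1044] yaw 88.87 tilt [-0.0099 -0.0043] F [ 1.5  0.8 -4. ] w 0.0253
turn [[-0.0, 0.0, -0.2], [-0.0, 0.0, -0.2], [-0.0, 0.0, -0.2], [-0.0, 0.0, -0.2], [-0.0, 0.0, -0.2], [-0.0, 0.0, -0.2], [-0.0, 0.0, -0.2]] 
xyz [[-0.0467, 0.0008, -0.0013], [-0.0467, 0.0006, -0.0014], [-0.0467, 0.0005, -0.0014], [-0.0467, 0.0003, -0.0014], [-0.0467, 0.0001, -0.0015], [-0.0467, -0.0001, -0.0015], [-0.0467, -0.0003, -0.0015]]
```

>>> drive_tool(turn=[[-0.3,0.2,-0.2],[-0.2,0,-0.2],[0,0,-0.2],[0,0,-0.2],[0,0,-0.2],[0,0,-0.2],[0,0,-0.2],[0,0,0]], xyz=[[-0.047,0,0],[-0.047,0,0],[-0.047,0,0],[-0.047,0,0],[-0.047,0,0],[-0.047,0,0],[-0.044,0,0],[0,0,0]], fingers=[0.02,0.02,0.02,0.02,0.02,0.02,0.02,0.02])

```text
clock: 20.65
tool_pos: [0.507, -0.3184, 0.1114]
tool_rot: [0.704, 0.71, 0.003, 0.003]
ft_force: [0.4, 1.2, -4.6]
grip_width: 0.0253
```

Run:
```python
from h import *
st()
plan([(0.508,-0.315,.03,90.5,3),(0.508,-0.315,-.0165,90.5,3)])
```

```text
t 20.65 p [ 0.507  -0.3184  0.1114] yaw 90.48 tilt [0.0085 0.0001] F [ 0.4  1.2 -4.6] w 0.0253
turn [[0.2, -0.0, -0.0], [0.2, -0.0, -0.0], [0.2, -0.0, -0.0], [0.0, 0.0, -0.0], [0.0, 0.0, -0.0], [0.0, 0.0, 0.0]] 
xyz [[0.0011, 0.0001, 0.0271], [0.0011, 0.0002, 0.0271], [0.0011, 0.0003, 0.0271], [0.0, -0.0, 0.0155], [0.0, -0.0, 0.0155], [0.0, -0.0, 0.0155]]
```

>>> drive_tool(turn=[[0.5,0,0],[0,0,0],[0,0,0],[0,0,0],[0,0,0],[0,0,0]], xyz=[[0.001,0,0.03],[0,0,0.035],[0,0,0.03],[0,0,0.02],[0,0,0.006],[0,0,0]], fingers=[0.02,0.02,0.02,0.02,0.02,0.02])

```text
clock: 21.4
tool_pos: [0.5078, -0.3147, -0.0122]
tool_rot: [0.704, 0.71, 0.0, -0.0]
ft_force: [0.1, -0.8, -3.7]
grip_width: 0.0253
```

>>> drive_tool(turn=[[0,0,0],[0,0,0]], xyz=[[0,0,0.002],[0,0,0]], fingers=[0.02,0.02])

```text
clock: 21.65
tool_pos: [0.5088, -0.315, -0.0127]
tool_rot: [0.704, 0.711, 0.001, 0.001]
ft_force: [0.3, 0.2, -3.5]
grip_width: 0.025
```

>>> drive_tool(turn=[[0,0,0],[0,0,0]], xyz=[[0,0,0.003],[0,0,0.001]], fingers=[0.02,0.02])

```text
clock: 21.9
tool_pos: [0.5093, -0.3153, -0.0161]
tool_rot: [0.704, 0.71, 0.001, 0.001]
ft_force: [0.5, -0.1, -4.0]
grip_width: 0.0252
```

>>> drive_tool(turn=[[0,0,0],[0,0,0]], xyz=[[0,0,0.002],[0,0,0]], fingers=[0.02,0.02])

```text
clock: 22.15
tool_pos: [0.5096, -0.3154, -0.0172]
tool_rot: [0.704, 0.71, 0.001, 0.002]
ft_force: [-1.1, -0.7, -3.0]
grip_width: 0.0252
```

>>> drive_tool(turn=[[0,0,0],[0,0,0]], xyz=[[0,0,0.002],[0,0,0]], fingers=[0.02,0.02])

```text
clock: 22.4
tool_pos: [0.5099, -0.3154, -0.0171]
tool_rot: [0.704, 0.71, 0.001, 0.002]
ft_force: [-0.2, -0.2, -4.3]
grip_width: 0.0256
```

Run:
```python
from h import *
st()
for n in('side','scene'):
    m,p,d=grab(n);w=cloud(m,d);b=blob(w,np.ones((480,640),bool),.043,.059,(.507,-.315),.04);print(n,rect(b),np.percentile(b[:,2],[10,50,90]))
    b=w[(abs(w[...,0]-.507)<.01)&(abs(w[...,1]+.345)<.008)&(w[...,2]>.002)&(w[...,2]<.05)];print('face',b[:,2].min(),len(b))
```

```text
t 22.4 p [ 0.5099 -0.3154 -0.0171] yaw 90.55 tilt [ 0.0053 -0.0016] F [-0.2 -0.2 -4.3] w 0.0256
side (array([ 511. , -318.7]), array([57.5, 53.3]), 43.9) [0.04552882 0.04988003 0.05531307]
face 0.0021281136953457125 397
scene (array([ 506.6, -336. ]), array([45.4, 22.3]), 0.6) [0.04568196 0.05005104 0.05199567]
face 0.002103740666391296 93
```

>>> drive_tool(turn=[[0,0,0],[0,0,0],[0,0,0],[0,0,0],[0,0,0],[0,0,0]], xyz=[[0,0,0],[0,0,0],[0,0,0],[0,0,-0.03],[0,0,-0.035],[0,0,-0.035]], fingers=[0.05,0.05,0.05,0.05,0.05,0.05])

```text
clock: 23.25
tool_pos: [0.5079, -0.3143, 0.0819]
tool_rot: [0.704, 0.71, 0.001, -0.0]
ft_force: [0.9, -1.1, 0.1]
grip_width: 0.0502
```

Run:
```python
from h import *
st()
for n in('side','scene'):
    m,p,d=grab(n);w=cloud(m,d);T=np.ones((480,640),bool)
    b=blob(w,T,.043,.056,(.507,-.315),.05);print(n,'master',rect(b),np.median(b[:,2]))
    b=blob(w,T,.043,.056,(.4676,-.1945),.05);print(n,'part',rect(b),np.median(b[:,2]))
plan([(0.469,-0.1935,.075,98.8,4)])
```

```text
t 23.25 p [ 0.5079 -0.3143  0.0819] yaw 90.54 tilt [0.0007 0.0016] F [ 0.9 -1.1  0.1] w 0.0502
side master (array([ 508.9, -316.1]), array([61.1, 26.4]), -89.4) 0.049337574511534976
side part (array([ 467.7, -194.2]), array([65.8, 25.8]), -80.4) 0.04927139174132422
scene master (array([ 508.7, -316. ]), array([61.2, 28.8]), -87.5) 0.05006092482460239
scene part (array([ 467.1, -194.1]), array([60.7, 28.9]), -79.5) 0.049903761692646265
turn [[0.1, 0.0, -2.1], [0.1, 0.0, -2.1], [0.1, 0.0, -2.1], [0.1, 0.0, -2.1]] 
xyz [[0.0306, -0.01, 0.0024], [0.0309, -0.0089, 0.0024], [0.0312, -0.0077, 0.0024], [0.0315, -0.0066, 0.0024]]
```

>>> drive_tool(turn=[[0,0,-2.1],[0,0,-2.1],[0,0,-2.1],[0,0,-2.1],[0,0,0]], xyz=[[0.031,-0.01,0.002],[0.031,-0.009,0.002],[0.031,-0.008,0.002],[0.0315,-0.0065,0.002],[0,0,0]], fingers=[0.06,0.06,0.06,0.06,0.06])

```text
clock: 23.98
tool_pos: [0.4667, -0.1903, 0.074]
tool_rot: [0.648, 0.761, 0.001, 0.003]
ft_force: [0.1, -1.2, 0.3]
grip_width: 0.0601
```

Run:
```python
from h import *
st()
plan([(0.4685,-0.1935,.03,99,2),(0.4685,-0.1935,-.017,99,2)])
```

```text
t 23.98 p [ 0.4667 -0.1903  0.074 ] yaw 99.17 tilt [ 0.0055 -0.0015] F [ 0.1 -1.2  0.3] w 0.0601
turn [[0.1, 0.1, 0.1], [0.1, 0.1, 0.1], [0.0, -0.0, 0.0], [0.0, -0.0, 0.0]] 
xyz [[-0.0017, 0.0005, 0.022], [-0.0017, 0.0006, 0.022], [-0.0, -0.0, 0.0235], [-0.0, -0.0, 0.0235]]
```

>>> drive_tool(turn=[[0.3,0,0],[0,0,0],[0,0,0],[0,0,0],[0,0,0]], xyz=[[-0.003,0.001,0.025],[0,0,0.03],[0,0,0.03],[0,0,0.008],[0,0,0]], fingers=[0.06,0.06,0.06,0.06,0.06])

```text
clock: 24.6
tool_pos: [0.4702, -0.1959, -0.0214]
tool_rot: [0.649, 0.761, -0.001, 0.002]
ft_force: [-0.3, -0.3, -0.3]
grip_width: 0.0599
```

Run:
```python
from h import *
st()
```

```text
t 24.6 p [ 0.4702 -0.1959 -0.0214] yaw 99.03 tilt [ 0.0022 -0.0039] F [-0.3 -0.3 -0.3] w 0.0599
```

Position is good; close and hold.

>>> drive_tool(turn=[[0,0.2,0],[0,0,0],[0,0,0],[0,0,0],[0,0,0]], xyz=[[0.0025,-0.001,-0.001],[0,0,0],[0,0,0],[0,0,0],[0,0,0]], fingers=[0.04,0.02,0.02,0.02,0.02])

```text
clock: 25.22
tool_pos: [0.4701, -0.1942, -0.018]
tool_rot: [0.649, 0.76, 0.001, 0.002]
ft_force: [-0.3, 0.1, -3.9]
grip_width: 0.0258
```

Run:
```python
from h import *
st()
plan([(0.47,-0.19,.08,98,3),(0.509,-.018,.06,88.8,5)])
```

```text
t 25.23 p [ 0.4701 -0.1942 -0.018 ] yaw 99.01 tilt [ 0.0044 -0.0014] F [-0.3  0.1 -3.9] w 0.0258
turn [[0.1, 0.0, 0.3], [0.1, 0.0, 0.3], [0.1, 0.0, 0.3], [0.0, 0.0, 1.8], [0.0, 0.0, 1.8], [0.0, 0.0, 1.8], [0.0, 0.0, 1.8], [0.0, 0.0, 1.8]] 
xyz [[0.0013, 0.0003, -0.0327], [0.0013, 0.0003, -0.0327], [0.0014, 0.0002, -0.0327], [0.033, 0.0125, 0.004], [0.0334, 0.0114, 0.004], [0.0337, 0.0104, 0.004], [0.034, 0.0093, 0.004], [0.0343, 0.0082, 0.004]]
```

>>> drive_tool(turn=[[0.1,0,0.3],[0.1,0,0.3],[0,0,0.3],[0,0,1.8],[0,0,1.8],[0,0,1.8],[0,0,1.8],[0,0,1.8]], xyz=[[0.001,0,-0.033],[0.001,0,-0.033],[0.001,0,-0.033],[0.033,0.0125,0.004],[0.033,0.0115,0.004],[0.033,0.0105,0.004],[0.033,0.009,0.004],[0.033,0.006,0.004]], fingers=[0.02,0.02,0.02,0.02,0.02,0.02,0.02,0.02])

```text
clock: 26.22
tool_pos: [0.5064, -0.0191, 0.0632]
tool_rot: [0.716, 0.698, -0.0, 0.001]
ft_force: [0.8, 0.5, -4.4]
grip_width: 0.0254
```

```bash
cat >> h.py <<'E'
def blk(n='side'):
    st();m,p,d=grab(n);w=cloud(m,d);t=r.observe()['tool_pos'];pp=p.astype(int)
    k=(abs(w[...,0]-t[0])<.009)&(abs(w[...,1]-t[1]+.03)<.01)&(w[...,2]>.02)&(pp[...,0]>1.4*pp[...,2])
    b=w[k];print(len(b),'z',np.round(np.percentile(b[:,2],[0,2,98,100]),4),'rel tcp',np.round(np.percentile(b[:,2],[1,99])-t[2],4),[(round(z,3),round(float(np.median(b[(b[:,2]>=z)&(b[:,2]<z+.008)][:,1])),4)) for z in np.arange(b[:,2].min(),b[:,2].max()-.004,.008)])
E
python3 - <<'E'
from h import *
blk()
plan([(0.5095,-.015,.03,88.8,3)])
E
```

```text
t 26.23 p [ 0.5064 -0.0191  0.0632] yaw 88.57 tilt [ 0.0004 -0.0017] F [ 0.8  0.5 -4.4] w 0.0254
243 z [0.0809 0.0823 0.1318 0.1327] rel tcp [0.0191 0.0695] [(np.float64(0.081), -0.0477), (np.float64(0.089), -0.0485), (np.float64(0.097), -0.0479), (np.float64(0.105), -0.0479), (np.float64(0.113), -0.0475), (np.float64(0.121), -0.0479)]
turn [[0.0, -0.0, -0.1], [0.0, -0.0, -0.1], [0.0, -0.0, -0.1]] 
xyz [[0.0003, 0.0009, 0.0109], [0.0003, 0.0009, 0.0109], [0.0003, 0.0009, 0.0109]]
```

>>> drive_tool(turn=[[0,0,-0.2],[0,0,0],[0,0,0],[0,0,0],[0,0,0],[0,0,0],[0,0,0]], xyz=[[0,0.0025,0.011],[0,0,0.011],[0,0,0.01],[0.008,0,0],[0.008,0,0],[0.006,0,0],[0,0,0]], fingers=[0.02,0.02,0.02,0.02,0.02,0.02,0.02])

```text
clock: 27.15
tool_pos: [0.5091, 0.0068, 0.0282]
tool_rot: [0.715, 0.7, -0.0, -0.0]
ft_force: [-0.8, 0.3, -4.6]
grip_width: 0.0253
```

Run:
```python
from h import *
blk()
```

```text
t 27.15 p [0.5091 0.0068 0.0282] yaw 88.78 tilt [-0.001  -0.0001] F [-0.8  0.3 -4.6] w 0.0253
216 z [0.0471 0.0479 0.0963 0.0969] rel tcp [0.0195 0.0684] [(np.float64(0.047), -0.0221), (np.float64(0.055), -0.022), (np.float64(0.063), -0.0216), (np.float64(0.071), -0.0219), (np.float64(0.079), -0.0218), (np.float64(0.087), -0.0226)]
```

>>> drive_tool(turn=[[0,0,0],[0,0,0],[0,0,0]], xyz=[[0.003,0,0],[0.003,0,0],[0.0005,0,0]], fingers=[0.02,0.02,0.02])

```text
clock: 27.58
tool_pos: [0.5095, 0.0131, 0.0285]
tool_rot: [0.715, 0.699, -0.0, 0.0]
ft_force: [-0.3, -2.2, -3.7]
grip_width: 0.0251
```

>>> drive_tool(turn=[[0,0,0],[0,0,0]], xyz=[[0.002,0,0],[0.0005,0,0]], fingers=[0.02,0.02])

```text
clock: 27.82
tool_pos: [0.5095, 0.0151, 0.0285]
tool_rot: [0.715, 0.699, -0.001, 0.001]
ft_force: [0.8, -4.6, -2.8]
grip_width: 0.0255
```

>>> drive_tool(turn=[[0,0.1,0],[0,0,0]], xyz=[[0.0015,0,0],[0.0005,0,0]], fingers=[0.02,0.02])

```text
clock: 28.08
tool_pos: [0.5095, 0.0165, 0.0284]
tool_rot: [0.715, 0.699, -0.001, 0.0]
ft_force: [-0.7, -6.0, -3.1]
grip_width: 0.0253
```

>>> drive_tool(turn=[[0,0.1,0],[0,0,0]], xyz=[[0.0015,0,0],[0.0005,0,0]], fingers=[0.02,0.02])

```text
clock: 28.32
tool_pos: [0.5095, 0.0176, 0.0284]
tool_rot: [0.715, 0.699, -0.001, 0.0]
ft_force: [-0.3, -7.2, -3.1]
grip_width: 0.0259
```

>>> drive_tool(turn=[[0,0.1,0],[0,0,0]], xyz=[[0.0012,0,0],[0.0004,0,0]], fingers=[0.02,0.02])

```text
clock: 28.58
tool_pos: [0.5095, 0.0181, 0.0285]
tool_rot: [0.716, 0.698, -0.001, 0.0]
ft_force: [-0.5, -7.8, -2.0]
grip_width: 0.0255
```

Run:
```python
from h import *
st();blk()
```

```text
t 28.57 p [0.5095 0.0181 0.0285] yaw 88.6 tilt [-0.0005 -0.0019] F [-0.5 -7.8 -2. ] w 0.0255
t 28.57 p [0.5095 0.0181 0.0285] yaw 88.6 tilt [-0.0005 -0.0019] F [-0.5 -7.8 -2. ] w 0.0255
212 z [0.047  0.0479 0.0966 0.0976] rel tcp [0.0193 0.0685] [(np.float64(0.047), -0.0107), (np.float64(0.055), -0.0109), (np.float64(0.063), -0.0112), (np.float64(0.071), -0.0109), (np.float64(0.079), -0.0108), (np.float64(0.087), -0.0107)]
```

>>> drive_tool(turn=[[0,0.1,0],[0,0,0]], xyz=[[0.0015,0,0],[0.0006,0,0.001]], fingers=[0.02,0.02])

```text
clock: 28.88
tool_pos: [0.5097, 0.0188, 0.0277]
tool_rot: [0.716, 0.698, -0.001, 0.001]
ft_force: [-1.1, -9.0, 0.8]
grip_width: 0.0255
```

>>> drive_tool(turn=[[0,0.1,0],[0,0,0]], xyz=[[0.0013,0,0.002],[0.0006,0,0.002]], fingers=[0.02,0.02])

```text
clock: 29.12
tool_pos: [0.5102, 0.0193, 0.0242]
tool_rot: [0.716, 0.698, -0.001, 0.002]
ft_force: [-0.8, -9.7, 1.1]
grip_width: 0.0255
```

Run:
```python
from h import *
blk();st()
```

```text
t 29.12 p [0.5102 0.0193 0.0242] yaw 88.48 tilt [ 0.001  -0.0037] F [-0.8 -9.7  1.1] w 0.0255
208 z [0.0442 0.0449 0.0927 0.0933] rel tcp [0.0203 0.0689] [(np.float64(0.044), -0.0097), (np.float64(0.052), -0.0089), (np.float64(0.06), -0.0096), (np.float64(0.068), -0.0096), (np.float64(0.076), -0.0097), (np.float64(0.084), -0.0094)]
t 29.18 p [0.5102 0.0192 0.024 ] yaw 88.48 tilt [ 0.001  -0.0038] F [-1.5 -8.5  0.3] w 0.0256
```

>>> drive_tool(turn=[[0,0.2,0],[0,0,0]], xyz=[[0.0005,-0.0005,0.003],[0.0006,0,0.003]], fingers=[0.02,0.02])

```text
clock: 29.42
tool_pos: [0.5106, 0.019, 0.0187]
tool_rot: [0.717, 0.697, 0.0, 0.002]
ft_force: [-1.6, -9.5, 1.1]
grip_width: 0.0254
```

>>> drive_tool(turn=[[0,0.1,0],[0,0,0]], xyz=[[0.0005,-0.0005,0.003],[0.0005,0,0.003]], fingers=[0.02,0.02])

```text
clock: 29.68
tool_pos: [0.5109, 0.0186, 0.0132]
tool_rot: [0.717, 0.697, 0.0, 0.003]
ft_force: [-0.4, -8.6, 1.0]
grip_width: 0.0254
```

Run:
```python
from h import *
blk();st()
```

```text
t 29.68 p [0.5109 0.0186 0.0132] yaw 88.36 tilt [ 0.0045 -0.0034] F [-0.4 -8.6  1. ] w 0.0254
168 z [0.0431 0.0443 0.0817 0.0826] rel tcp [0.0312 0.0692] [(np.float64(0.043), -0.0104), (np.float64(0.051), -0.0103), (np.float64(0.059), -0.0094), (np.float64(0.067), -0.01), (np.float64(0.075), -0.0088)]
t 29.73 p [0.5108 0.0186 0.0129] yaw 88.36 tilt [ 0.0043 -0.0035] F [ 1.3 -9.6  0.7] w 0.0254
```

Behind the anvil now; the top is at 0.082 and must reach 0.076.

>>> drive_tool(turn=[[0.2,0.1,0],[0,0,0]], xyz=[[0.0003,-0.0005,0.003],[0.0003,0,0.002]], fingers=[0.02,0.02])

```text
clock: 29.98
tool_pos: [0.511, 0.0181, 0.0084]
tool_rot: [0.717, 0.697, -0.001, 0.002]
ft_force: [-0.6, -8.6, -0.1]
grip_width: 0.0258
```

Run:
```python
from h import *
blk();st()
```

```text
t 29.98 p [0.511  0.0181 0.0084] yaw 88.3 tilt [ 0.0021 -0.0037] F [-0.6 -8.6 -0.1] w 0.0258
145 z [0.0431 0.0442 0.0773 0.0777] rel tcp [0.0351 0.0692] [(np.float64(0.043), -0.0103), (np.float64(0.051), -0.0104), (np.float64(0.059), -0.0107), (np.float64(0.067), -0.0111)]
t 30.02 p [0.511  0.018  0.0082] yaw 88.3 tilt [ 0.0022 -0.0037] F [-0.5 -8.2 -0.2] w 0.0253
```

>>> drive_tool(turn=[[0,0.1,0],[0,0,0],[0,0,0],[0,0,0],[0,0,0]], xyz=[[0,0,0.001],[0,0,0],[0,0,0],[0,0,0],[0,0,0]], fingers=[0.02,0.05,0.05,0.05,0.05])

```text
clock: 30.65
tool_pos: [0.5121, 0.0185, 0.0081]
tool_rot: [0.718, 0.697, 0.001, 0.002]
ft_force: [0.1, 0.9, 1.0]
grip_width: 0.05
```

>>> drive_tool(turn=[[0,0,0],[0,0,0],[0,0,0],[0,0,0],[0,0,0],[0,0,0],[0,0,0]], xyz=[[0,0,-0.015],[0,0,-0.03],[0,0,-0.04],[0,0,-0.045],[0,0,-0.045],[0,0,-0.03],[0,0,0]], fingers=[0.05,0.05,0.05,0.05,0.05,0.05,0.05])

```text
clock: 31.52
tool_pos: [0.5104, 0.0189, 0.2264]
tool_rot: [0.717, 0.697, 0.003, 0.003]
ft_force: [0.5, -0.4, -0.4]
grip_width: 0.0498
```

Run:
```python
from h import *
st()
for n in('side','scene'):
    m,p,d=grab(n,n+'9.png');w=cloud(m,d);T=np.ones((480,640),bool)
    for nm,lo,hi,s in(('part',.069,.083,(.508,.017)),('master',.043,.056,(.508,-.316))):
        b=blob(w,T,lo,hi,s,.05);b=b[b[:,2]>np.median(b[:,2])-.004]
        pl=np.linalg.lstsq(np.c_[b[:,:2],np.ones(len(b))],b[:,2],rcond=None)[0]
        print(n,nm,rect(b),round(np.median(b[:,2]),4),'slope',np.round(pl[:2],3))
    b=blob(w,T,.006,.06,(.495,.04),.16);print('comp',rect(b))
    b=blob(w,T,.006,.03,(.36,-.185),.09);print('marker',rect(b))
a=cv2.imread('pics/side9.png')[160:340,200:400];b=cv2.imread('pics/scene9.png')[180:380,180:440]
cv2.imwrite('pics/end.png',np.hstack([cv2.resize(a,(400,360)),cv2.resize(b,(400,360))]))
```

```text
t 31.52 p [0.5104 0.0189 0.2264] yaw 88.32 tilt [ 0.0082 -0.0003] F [ 0.5 -0.4 -0.4] w 0.0498
side part (array([509.9,  15.3]), array([63. , 25.3]), 89.4) 0.0753 slope [0.029 0.028]
side master (array([ 509.1, -316. ]), array([61. , 26.3]), 89.8) 0.0493 slope [0.026 0.021]
comp (array([506.2,  47.4]), array([217.7,  79.4]), 88.8)
marker (array([ 361.5, -174. ]), array([135.6,  16.4]), -76.3)
scene part (array([508.6,  15.1]), array([61.2, 28.1]), 87.7) 0.0747 slope [0.009 0.005]
scene master (array([ 508.8, -316.3]), array([60.6, 28.5]), -88.2) 0.0501 slope [0.017 0.002]
comp (array([505.2,  48. ]), array([217.1,  82.5]), 88.9)
marker (array([ 359.8, -174.9]), array([133.2,  17.5]), -76.7)
```

View pics/end.png

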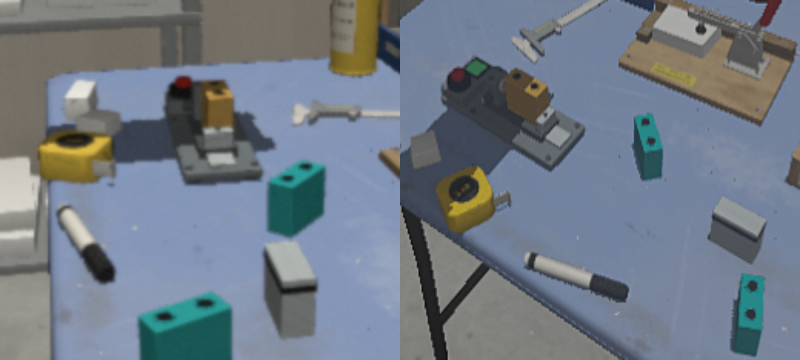

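The end crop shows the brass spacer flat behind the anvil, the master upright on the bench, the key up and the bystanders unmoved. I hand in.

```bash
python3 -c "
from plant import r
print(r.finish_job())"
```

```text
the job is handed in; nothing more can be done
None
```

I handed the job in at about 31.5 s. I seated the master, released it, pressed the zero key to its stop, stood the master back on the bench, and left the brass spacer seated. No verdict was reported.

**Last checks, both fixed cameras:**
- **Spacer:** its top is at about 75 mm, with 76 mm expected. It is about 3 to 4 mm off the comparator axis in x, about −5 mm in y, and within about 1° of the axis.
- **Master:** it stands upright on the bench, about 335 mm from the comparator's origin.
- **Bystanders:** the marker was re-measured and is unmoved. The tape measure looks untouched in the last picture. The carton was not in that crop, and I did not measure either of them again.
- **Spindle:** the wrist force during pushing read at most about 10 N, against the 12 N limit. I could not read the spindle's own load on the seated spacer.

**What disagreed:**
- **Finger length:** the real fingertips end about 30 mm short of the reported TCP. The first master grip was therefore shallow and the block pitched slightly. I found this at the key and allowed for it from then on.
- **Wrist camera:** it sat about 3 mm off the fixed cameras in x and y.
- **Key press:** it reached about 39 N vertically and 13 N sideways against the stop, through the fingertips, more than intended. The key's travel was not read directly.
- **Side camera tilt:** on both blocks it showed a top-face slope of about 0.03, and the scene camera showed less than 0.02. I took the difference as depth noise.

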